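Sort parallel keys by length into sloping racks

TASK

Three loose steel keys, one long and two short, lie on the table. Sort them by length: fill the free pocket of the row of long keys with the long one and the two free pockets of the row of short keys with the short ones, each lying flat down in its pocket along the slope like the keys already there.

Things in the scene. Friction and masses are not known exactly. Their poses are not given: they have to be found in the camera images.
- long_key: the long key: loose round-ended bar of plain steel (parallel key) with a small dark hole in its top face: 64 mm long, 20 mm wide, 16 mm high, lying flat on the table. Origin at its centre (8 mm above the table), x along its length, z up
- short_key_1: a short key: loose round-ended bar of plain steel (parallel key) with a small dark hole in its top face: 40 mm long, 20 mm wide, 16 mm high, lying flat on the table. Origin at its centre (8 mm above the table), x along its length, z up
- short_key_2: the other short key: loose round-ended bar of plain steel (parallel key) with a small dark hole in its top face: 40 mm long, 20 mm wide, 16 mm high, lying flat on the table. Origin at its centre (8 mm above the table), x along its length, z up
- long_rack: fixed grey rack with a deck that rises to the back at 27 deg and has a row of three pockets side by side for the long keys, two of them filled with fixed long keys (the left and the middle one); 144 mm wide, 100 mm deep, 103 mm high. Origin at the centre of its underside, x to its back, z up; the deck's centre is 80 mm above it
- short_rack: fixed grey rack with a deck that rises to the back at 27 deg and has a row of three pockets side by side for the short keys, the middle one filled with a fixed short key; 144 mm wide, 100 mm deep, 97 mm high. Origin at the centre of its underside, x to its back, z up; the deck's centre is 80 mm above it
- long_pocket (a point): centre of the floor of the free pocket (the right one) of the long row: 78 mm long, 28 mm wide, rim 5 mm high (6 mm at its two ends), neighbouring pockets at 50 mm pitch across the slope. Axes: x up the slope (27 deg above level, away from the rack's front), y level to the left across the rack, z square to the sloping floor. A key lying in it has its centre 8 mm above this point along z
- short_pocket_left (a point): centre of the floor of the free left pocket of the short row: 54 mm long, 28 mm wide, rim 5 mm high (6 mm at its two ends), neighbouring pockets at 50 mm pitch across the slope. Axes: x up the slope (27 deg above level, away from the rack's front), y level to the left across the rack, z square to the sloping floor. A key lying in it has its centre 8 mm above this point along z
- short_pocket_right (a point): centre of the floor of the free right pocket of the short row: 54 mm long, 28 mm wide, rim 5 mm high (6 mm at its two ends), neighbouring pockets at 50 mm pitch across the slope. Axes: x up the slope (27 deg above level, away from the rack's front), y level to the left across the rack, z square to the sloping floor. A key lying in it has its centre 8 mm above this point along z

How it is judged:
By the outcome, as a careful person would: the job done as asked, in the order asked, and still so for the second after the job is handed in, with the robot touching nothing.
It also fails if it takes over 70 s, if anything falls off the work surface, if the arm or the gripper's body presses on something with over 40 N, if the wrist force passes 120 N, or if a joint passes its speed limit or range.

ROBOT

A 6-joint arm with a two-finger parallel gripper is mounted at the origin on a cart in front of the work surface, level with it; the furniture and walls round the work are solid. World frame = base frame: x ahead of the robot, y to its left, z up, the work surface at z = 0. Lengths are in mm, angles in rad, forces in N, time in s.
With the tool pointing down it reaches from about 350 to 875 mm from the base axis. Payload 4.2 kg.
Tool frame: the origin (TCP) lies at the very end of the fingers, on their centre line; the grasp point (between the pads) lies 19 mm behind it; z points along the fingers, y is the line along which they close (so a half turn about z gives the same grasp; the last joint's range is limited). The gripper opens to 85 mm and grips with 20 to 120 N. Pads are 22 mm wide; open, the fingers measure 114 mm over their backs; the gripper's body (76 mm by 85 mm) begins 54 mm behind the grasp point. The pads swing forward as they close: fully open they stand 13 mm farther back than shut.
Start: joints at [-1.039, 0.385, 0.008, 0, -1.194, -0.259], TCP at [168.41, -601.862, 231.312] pointing down, gripper open.
Joint ranges: [-3.14, 3.14], [-1.21, 2.06], [-1.07, 1.41], [-3.16, 2.05], [-2.99, -0.16], [-3.1, 3.1]. Speed limits (rad/s): [2.79, 2.79, 3.14, 3.14, 3.14, 3.14].

INTERFACE

Orientations are given as a unit quaternion [x, y, z, w].
In Python, from bench import monitor, get_image, camera_info, job_done gives the robot as it stands.
- The arm moves only by the tool send_rows, never from a script. Its argument "series" is a list of rows, each a list of 3 entries, a list of its own where there are three numbers: the shift along the tool's x, y, z in mm, then the turn, a rotation vector about the tool's x, y, z in rad, then the finger opening in mm, from 0 to 85.4. A call has 1 to 8 rows; each row shifts and turns the commanded pose from where the row before left it, along the tool's axes as they then stand; what a row does not reach is not made up. A row lasts 1/10 s, in which the tool goes at most 50 mm and 8.59 degrees, less where a joint would pass 70% of its speed; a pose out of reach is approached as far as the arm can. A call with a gripper value outside its range is refused whole. The fingers move at their own pace and stop on an object; the grip force is fixed at half the most. Time passes only in rows, so rows that do not move let the fingers close. It gives the time, the measured TCP pose, the force, the opening and the grip force at its end, in the units of the state.
- monitor.read_state(): the state, without advancing time (a new reading comes with each control period).
- get_image(name): name is "scene" or "side" or "wrist"; returns the picture (384x512x3 uint8, red, green, blue); there is no depth.
- camera_info(name): a dict with "intrinsics" (3x3 intrinsics, pixels), "R" (3x3) and "t" (3): a world point X has camera coordinates R X + t. Camera axes: x right, y down, z forward; pixel columns grow to the right and rows downward; lengths in mm; the calibration is good to about 2 mm. A picture is of the moment at which its call begins: read the wrist's pose just before it. camera_info takes no time and is no camera call; for the wrist camera it gives the pose at the moment of the call.
- job_done(): hands the job in; it is judged then, once.
The state is a dict: "clock": time; "joints": joint angles; "joint_vel": joint speeds; "joint_efforts": joint torques, N m; "position": TCP position; "ee_rot": TCP orientation; "contact_force": force on the tool from outside, world axes, zero at the start; "wrist_torque": the same for the moment, N m; "gripper_width": finger opening in mm; "grasp_force": force on a finger pad.
Only numpy, scipy, OpenCV 4.12 (cv2) and the standard library are available. Lean on these libraries where they do the work, as an engineer would, in place of code of your own. Each camera call takes 0.05 s, during which the arm holds its last target. There are 200 camera calls.

## Working session

There is one attempt and no reset: what is moved stays moved. The work goes in short steps, Python scripts to look and compute and a tool call to move; the robot and the scene stay as the last step left them, time stands still between calls to the robot, and variables do not carry over. Pictures are saved under pics/ and viewed, at most 10 in all, crops included, and the job is handed in when it is done.

Besides the shell and the picture viewer there is one more tool, called after "Emit:" by a JSON object that holds its "fn" and its "kwargs", one argument or row to a line. send_rows: Moves the arm, as the interface text tells. Its arguments: {"type":"object","properties":{"series":{"type":"array"}},"required":["series"]}

```bash
ls; mkdir -p pics; python3 - <<'E'
from bench import monitor,get_image,camera_info
import cv2,numpy as np
np.set_printoptions(suppress=True,precision=4)
s=monitor.read_state(); print(s)
ims=[]
for n in("scene","side","wrist"):
    c=camera_info(n); print(n,np.array(c["intrinsics"]).tolist(),np.round(c["R"],4).tolist(),np.round(c["t"],1).tolist(), -np.array(c["R"]).T@np.array(c["t"]))
    im=get_image(n)[:,:,::-1]; cv2.imwrite(f"pics/{n}0.png",im)
E
```

```text
pics
{'clock': 0.0, 'joints': array([-1.0394,  0.3856,  0.0066, -0.0005, -1.194 , -0.2586]), 'joint_vel': array([ 0.0006, -0.0007, -0.0004, -0.003 , -0.0003,  0.0017]), 'joint_efforts': array([ -0.0004, -39.2287,  18.8399,   4.1864,  -0.0047,   0.    ]), 'position': array([ 168.2587, -601.3155,  230.219 ]), 'ee_rot': array([-0.1359,  0.9907,  0.0011, -0.0002]), 'contact_force': array([ 0.279 , -0.0711,  0.0371]), 'wrist_torque': array([-0.0042,  0.0162,  0.0203]), 'grasp_force': 0.0, 'gripper_width': 85.42975568369063}
scene [[472.50779972586326, 0.0, 257.2359829581549], [0.0, 472.50779972586326, 191.98332787331142], [0.0, 0.0, 1.0]] [[0.5407, -0.8412, -0.004], [-0.4373, -0.277, -0.8556], [0.7186, 0.4643, -0.5177]] [-233.0, 329.0, 850.2] [-341.1337 -499.6734  720.6864]
side [[393.77218561106304, 0.0, 248.900923955408], [0.0, 393.77218561106304, 187.85939976966083], [0.0, 0.0, 1.0]] [[-0.9568, -0.2907, -0.0081], [-0.146, 0.5043, -0.8511], [0.2515, -0.8131, -0.525]] [504.8, 113.4, 1041.7] [237.6191 936.5608 647.407 ]
wrist [[325.45092964312295, 0.0, 256.9604723289168], [0.0, 325.45092964312295, 192.05860535517647], [0.0, 0.0, 1.0]] [[-0.2692, 0.9631, 0.0013], [0.9217, 0.2573, 0.2902], [0.2792, 0.0793, -0.957]] [625.0, -38.6, 379.1] [  97.9533 -622.0639  373.1937]
```

View pics/scene0.png

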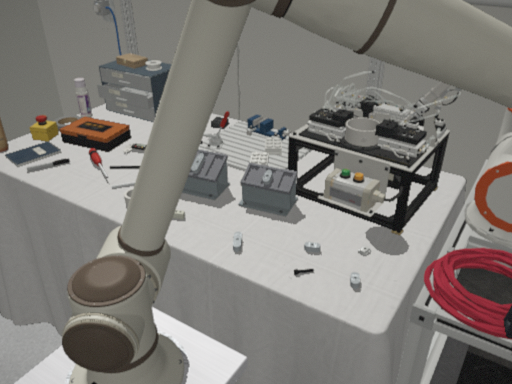

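View pics/side0.png

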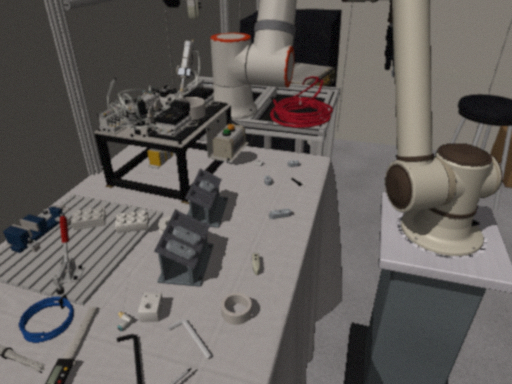

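The scene view shows the long key near (237,240), short keys near (313,246) and (355,279), and the racks at (205,172) and (270,187). The side view shows the keys at (280,213), (268,181) and (293,163).

```bash
cat > h.py <<'E'
import numpy as np,cv2
from bench import monitor,get_image,camera_info
from scipy.spatial.transform import Rotation as Ro
np.set_printoptions(suppress=True,precision=3)
def ray(c,p):
    K,R,t=[np.array(c[k]) for k in("intrinsics","R","t")]
    d=R.T@np.linalg.solve(K,[p[0],p[1],1.]); return -R.T@t,d
def onz(c,p,z):
    o,d=ray(c,p); return o+d*(z-o[2])/d[2]
def proj(c,X):
    K,R,t=[np.array(c[k]) for k in("intrinsics","R","t")]
    q=(np.atleast_2d(X)@R.T+t)@K.T; return q[:,:2]/q[:,2:]
def two(c1,p1,c2,p2):
    o1,d1=ray(c1,p1);o2,d2=ray(c2,p2);d1/=np.linalg.norm(d1);d2/=np.linalg.norm(d2)
    s=np.linalg.lstsq(np.c_[d1,-d2],o2-o1,rcond=None)[0]
    a,b=o1+s[0]*d1,o2+s[1]*d2; return (a+b)/2,np.linalg.norm(a-b)
E
python3 - <<'E'
from h import *
a=cv2.imread("pics/scene0.png")[140:290,170:370]
b=cv2.imread("pics/side0.png")[140:290,140:340]
cv2.imwrite("pics/crop1.png",cv2.resize(a,(800,600),interpolation=cv2.INTER_CUBIC))
cv2.imwrite("pics/crop2.png",cv2.resize(b,(800,600),interpolation=cv2.INTER_CUBIC))
c=camera_info("scene");d=camera_info("side")
for p in[(237,240),(313,246),(355,279),(364,250)]: print(onz(c,p,8))
for p in[(280,213),(268,181),(293,163)]: print(onz(d,p,8))
E
```

```text
[426.499  57.121   8.   ]
[ 506.352 -113.913    8.   ]
[ 449.463 -247.433    8.   ]
[ 558.381 -225.108    8.   ]
[421.258  50.256   8.   ]
[ 497.605 -110.474    8.   ]
[ 445.522 -251.825    8.   ]
```

View pics/crop1.png

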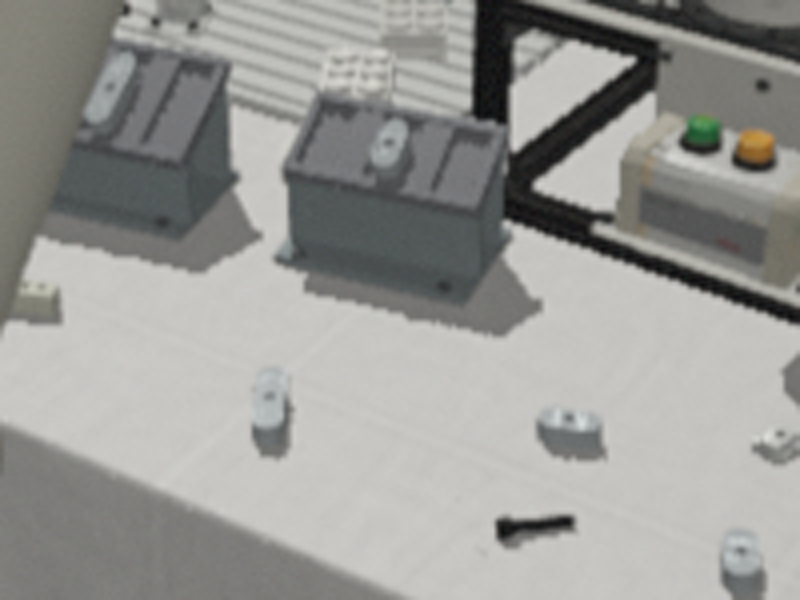

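View pics/crop2.png

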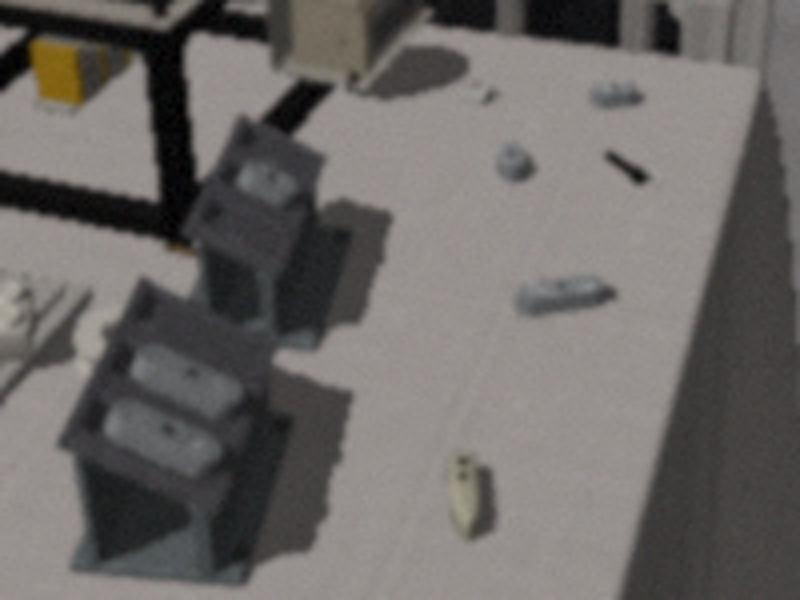

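View pics/wrist0.png

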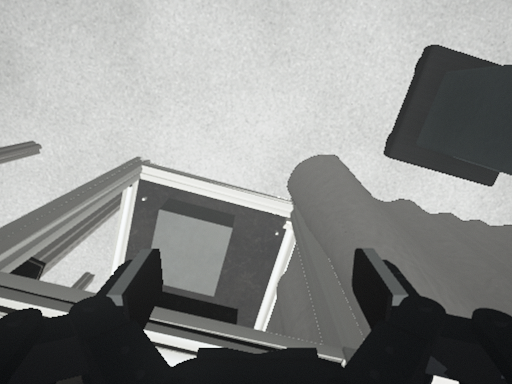

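The wrist view sees only the floor and a neighbouring cart from the start pose. Scene crop: the long rack is at left with its right pocket free, and the short rack has only its middle pocket filled. The side crop agrees with both.

```bash
python3 - <<'E'
from h import *
c=camera_info("scene");d=camera_info("side")
print("short mid",two(c,(267.5,176.5),d,(207.5,184.5)))
print("long mid",two(c,(197.5,162),d,(186.5,234.5)))
for n,p in dict(leg1=(303,195),leg2=(399,228),leg3=(437,182),cart=(425,290),corner=(375,320)).items(): print(n,onz(c,p,0))
print("frame top corner z?",two(c,(393,165),d,(230,110)))
# desired
s=monitor.read_state(); R=Ro.from_quat(s["ee_rot"]); print(R.as_matrix())
T=Ro.from_matrix([[-1,0,0],[0,1,0],[0,0,-1]])
print("turn",(R.inv()*T).as_rotvec())
for P in [(230,-370,330),(430,-60,330)]: print(P,R.inv().apply(np.array(P)-s["position"]), T.inv().apply(np.array(P)-s["position"]))
E
```

```text
short mid (array([618.988,  87.097,  89.381]), np.float64(0.10255896205586984))
long mid (array([583.478, 303.091,  88.721]), np.float64(1.3375126216566193))
leg1 [716.409  24.96    0.   ]
leg2 [ 704.595 -264.203    0.   ]
leg3 [1001.507 -283.731    0.   ]
cart [ 507.133 -387.726    0.   ]
corner [ 364.603 -327.169    0.   ]
frame top corner z? (array([ 663.888, -231.527,  189.326]), np.float64(10.708348977877018))
[[-0.963 -0.269 -0.001]
 [-0.269  0.963  0.002]
 [ 0.     0.002 -1.   ]]
turn [ 0.002 -0.     0.273]
(230, -370, 330) [-121.784  206.475  -99.194] [-61.747 231.488 -99.516]
(430, -60, 330) [-397.865  451.177  -98.827] [-261.747  541.488  -99.516]
```

Emit:
{"fn": "send_rows", "kwargs": {
  "series": [
    [[-20,34,-17],[0,0,0],85],
    [[-20,34,-17],[0,0,0],85],
    [[-20,34,-17],[0,0,0],85],
    [[-20,34,-17],[0,0,0],85],
    [[-20,34,-16],[0,0,0],85],
    [[-21,36,-16],[0,0,0],85],
    [[0,0,0],[0,0,0.137],85],
    [[0,0,0],[0,0,0.136],85]
  ]
}}

```text
clock: 0.95
position: [229.9, -369.7, 332.3]
ee_rot: [0.002, 1.0, -0.001, 0.001]
contact_force: [0.7, 0.7, 0.3]
gripper_width: 84.8
grasp_force: 0.0
```

Emit:
{"fn": "send_rows", "kwargs": {
  "series": [
    [[-25,39,0],[0,0,0],85],
    [[-25,39,0],[0,0,0],85],
    [[-25,39,0],[0,0,0],85],
    [[-25,39,0],[0,0,0],85],
    [[-25,39,0],[0,0,0],85],
    [[-25,39,0],[0,0,0],85],
    [[-25,39,0],[0,0,0],85],
    [[-25,37,0],[0,0,0],85]
  ]
}}

```text
clock: 1.75
position: [429.9, -58.9, 331.4]
ee_rot: [-0.0, 1.0, 0.0, 0.0]
contact_force: [-0.1, -1.5, 0.0]
gripper_width: 84.9
grasp_force: 0.0
```

Emit:
{"fn": "send_rows", "kwargs": {
  "series": [
    [[0,0,0],[0,0,0],85],
    [[0,0,0],[0,0,0],85]
  ]
}}

```text
clock: 1.95
position: [429.5, -60.1, 330.8]
ee_rot: [-0.001, 1.0, -0.0, -0.001]
contact_force: [0.1, 0.4, -0.3]
gripper_width: 84.8
grasp_force: 0.0
```

```bash
python3 - <<'E'
from h import *
import pickle
s=monitor.read_state(); c=camera_info("wrist"); im=get_image("wrist")[:,:,::-1]
print(s["clock"],s["position"],s["ee_rot"],s["joints"],np.abs(s["joint_vel"]).max())
pickle.dump((s,c,im),open("w1.pkl","wb"))
cv2.imwrite("pics/w1.png",cv2.resize(im,(800,600),interpolation=cv2.INTER_CUBIC))
E
```

```text
1.95 [429.523 -60.115 330.757] [-0.001  1.    -0.    -0.001] [ 0.238 -0.012 -0.244 -0.    -1.34  -1.807] 0.03540527094233562
```

View pics/w1.png

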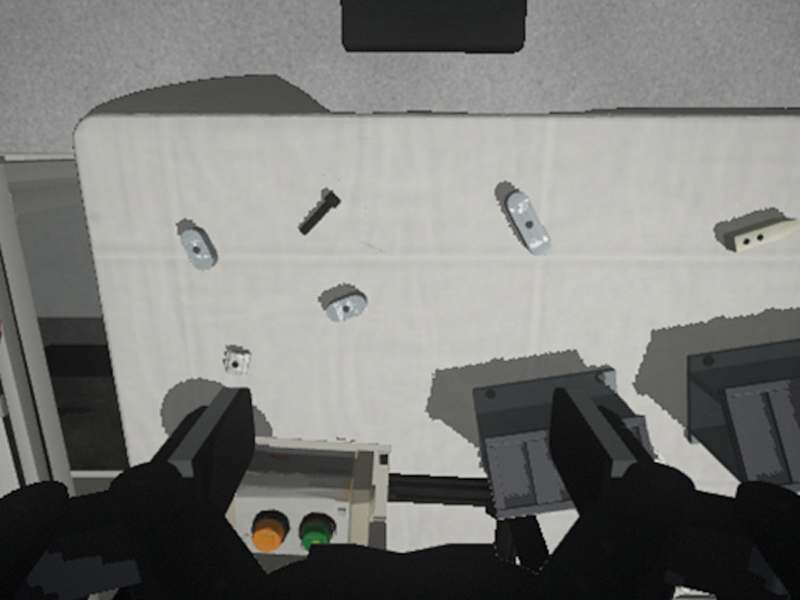

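Wrist view: short keys at (197,245) and (346,304), the long key at (527,222), with dark holes visible in all three. The racks are partly hidden by the fingers, so I'll look at them from farther over.

Emit:
{"fn": "send_rows", "kwargs": {
  "series": [
    [[-28,33,-4],[0,0,0],85],
    [[-28,33,-4],[0,0,0],85],
    [[-28,33,-4],[0,0,0],85],
    [[-28,33,-4],[0,0,0],85],
    [[-28,33,-4],[0,0,0],85],
    [[-28,33,0],[0,0,0],85],
    [[-28,33,0],[0,0,0],85],
    [[-28,33,0],[0,0,0],85]
  ]
}}

```text
clock: 2.8
position: [654.5, 202.2, 351.7]
ee_rot: [0.001, 1.0, -0.0, 0.0]
contact_force: [0.3, -0.3, 0.6]
gripper_width: 85.3
grasp_force: 0.0
```

Emit:
{"fn": "send_rows", "kwargs": {
  "series": [
    [[0,0,0],[0,0,0],85],
    [[0,0,0],[0,0,0],85],
    [[0,0,0],[0,0,0],85]
  ]
}}

```text
clock: 3.1
position: [653.3, 201.2, 352.0]
ee_rot: [0.001, 1.0, -0.0, 0.0]
contact_force: [-0.0, -0.8, 0.6]
gripper_width: 85.0
grasp_force: 0.0
```

```bash
python3 - <<'E'
from h import *
import pickle
s=monitor.read_state(); c=camera_info("wrist"); im=get_image("wrist")[:,:,::-1].copy()
print(s["clock"],s["position"],s["ee_rot"],np.abs(s["joint_vel"]).max())
pickle.dump((s,c,im),open("w2.pkl","wb"))
cv2.imwrite("pics/w2.png",cv2.resize(im,(800,600),interpolation=cv2.INTER_CUBIC))
s,c,im=pickle.load(open("w1.pkl","rb"))
im=im.copy(); h=im.astype(int)
for n,p in dict(s1=(197,245),s2=(346,304),L=(527,222)).items():
    p=np.array(p)/1.5625; u,v=p.astype(int)
    w=h[v-26:v+26,u-26:u+26]; g=w.mean(2)
    m=((w[:,:,0]-w[:,:,2]>5)&(g>90)).astype(np.uint8)
    k=(m*255); k=cv2.morphologyEx(k,cv2.MORPH_CLOSE,np.ones((5,5)))
    cs=max(cv2.findContours(k,0,1)[0],key=cv2.contourArea)
    pts=cs[:,0,:]+[u-26,v-26]
    P=np.array([onz(c,q,12) for q in pts])[:,:2].astype(np.float32)
    r=cv2.minAreaRect(P)
    # hole: darkest in centre
    q=cv2.GaussianBlur(g,(3,3),0); q[:18]=255;q[34:]=255;q[:,:18]=255;q[:,34:]=255
    vv,uu=np.unravel_index(q.argmin(),q.shape); win=255-g[vv-2:vv+3,uu-2:uu+3]; win=win-win.min()
    yy,xx=np.mgrid[-2:3,-2:3]; hp=(uu+u-26+(win*xx).sum()/win.sum(),vv+v-26+(win*yy).sum()/win.sum())
    box=cv2.boxPoints(r); e=box[1]-box[0]; f=box[2]-box[1]; a=e if np.linalg.norm(e)>np.linalg.norm(f) else f
    print(n,"rect",r[0],r[1],"axis deg",np.degrees(np.arctan2(a[1],a[0]))%180,"hole",hp,onz(c,hp,16), "bg",w[5,45],w[26,26])
E
```

```text
3.1 [653.316 201.237 351.994] [ 0.001  1.    -0.     0.   ] 0.021336192623017666
s1 rect (447.248291015625, -249.9216766357422) (38.50059127807617, 19.687902450561523) axis deg 25.071617 hole (np.float64(125.1292156862745), np.float64(159.35470588235293)) [ 446.446 -248.932   16.   ] bg [186 191 192] [162 161 155]
s2 rect (503.0915222167969, -113.65341186523438) (19.443729400634766, 38.48698043823242) axis deg 109.30157 hole (np.float64(220.95936365208368), np.float64(197.19609199377487)) [ 502.815 -113.952   16.   ] bg [188 192 194] [183 181 174]
L rect (423.52618408203125, 53.77703094482422) (63.22857666015625, 19.67104148864746) axis deg 31.040783 hole (np.float64(338.21361848574236), np.float64(143.1742871189774)) [422.799  53.221  16.   ] bg [187 192 192] [88 87 85]
```

View pics/w2.png

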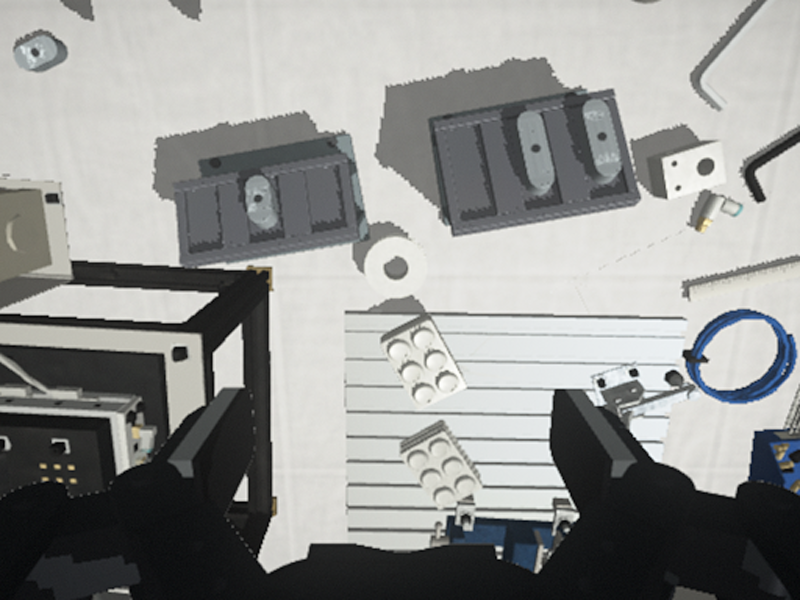

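The rack view shows the short rack with its filled-key hole at (258,198), and its free pockets at (205,215) and (328,195). The long rack's holes are at (536,148) and (603,136), and its free right pocket is at (472,168).

```bash
python3 - <<'E'
from h import *
import pickle
s,c,im=pickle.load(open("w2.pkl","rb")); h=im.mean(2)
sc,sd=camera_info("scene"),camera_info("side")
H={}
for n,p in dict(S=(258,198),M=(536,148),L=(603,136)).items():
    p=np.round(np.array(p)/1.5625).astype(int); u,v=p
    w=h[v-3:v+4,u-3:u+4]; win=np.clip(np.median(w)-w-10,0,None)
    yy,xx=np.mgrid[-3:4,-3:4]; hp=np.array([u+(win*xx).sum()/win.sum(),v+(win*yy).sum()/win.sum()]); H[n]=hp
    print(n,hp,hp*1.5625,onz(c,hp,89.8))
print("dist ML",np.linalg.norm(onz(c,H["M"],89.8)-onz(c,H["L"],89.8)))
d=onz(c,H["L"],89.8)-onz(c,H["M"],89.8); print("yaw of rack y-90",np.degrees(np.arctan2(-d[0],d[1])))
for n,a,b in[("S",(267.5,176.5),(207.5,184.5)),("M",(197.5,162),(186.5,234.5))]:
    print(n,"scene-wrist",two(sc,a,c,H[n]),"side-wrist",two(sd,b,c,H[n]))
g=cv2.cvtColor(im,cv2.COLOR_BGR2GRAY)
for l in cv2.createLineSegmentDetector().detect(g)[0][:,0]:
    a,b=l[:2],l[2:]; m=(a+b)/2
    for n,(x0,x1,y0,y1) in dict(S=(108,235,95,172),L=(272,412,55,155)).items():
        if x0<m[0]<x1 and y0<m[1]<y1 and np.linalg.norm(a-b)>20:
            A,B=onz(c,a,80),onz(c,b,80); e=B-A
            print(n,(a*1.5625).round(),(b*1.5625).round(),"len %.0f ang %.1f"%(np.linalg.norm(e),(np.degrees(np.arctan2(e[1],e[0]))+45)%180-45))
E
```

```text
S [164.683 126.619] [257.317 197.841] [619.205  87.426  89.8  ]
M [342.438  94.512] [535.059 147.676] [581.926 302.513  89.8  ]
L [384.913  86.866] [601.427 135.729] [573.352 352.156  89.8  ]
dist ML 50.37760614606669
yaw of rack y-90 9.799211587427882
S scene-wrist (array([619.252,  87.265,  89.162]), np.float64(0.043012511469359326)) side-wrist (array([619.099,  87.276,  89.497]), np.float64(0.29912420830116637))
M scene-wrist (array([582.18 , 301.999,  90.297]), np.float64(0.9130213158425304)) side-wrist (array([582.448, 303.134,  88.296]), np.float64(1.1322014170541448))
S [354. 153.] [366. 220.] len 53 ang 9.4
L [579.  94.] [613.  87.] len 26 ang 101.3
L [613.  89.] [634. 179.] len 71 ang 20.2
S [179. 263.] [175. 200.] len 52 ang -3.7
L [632. 205.] [454. 236.] len 145 ang 99.7
L [549.  95.] [580.  85.] len 24 ang 106.9
S [357. 241.] [227. 263.] len 110 ang 99.6
L [581. 108.] [595. 169.] len 48 ang 19.5
L [516. 123.] [528. 179.] len 44 ang 16.0
L [554. 179.] [539. 112.] len 52 ang 17.4
L [621. 161.] [611. 120.] len 33 ang 19.9
L [429. 116.] [548.  95.] len 92 ang 99.6
S [275. 216.] [269. 180.] len 29 ang 5.4
L [440. 204.] [427. 120.] len 65 ang 9.8
L [434. 130.] [451. 224.] len 74 ang 11.7
L [499. 109.] [435. 121.] len 50 ang 99.7
L [553. 153.] [562. 200.] len 38 ang 15.2
L [480. 126.] [497. 210.] len 67 ang 14.2
S [339. 167.] [347. 226.] len 47 ang 5.9
S [346. 226.] [313. 232.] len 28 ang 99.5
S [282. 237.] [251. 243.] len 27 ang 100.0
S [278. 177.] [285. 237.] len 49 ang 2.7
L [628. 191.] [592. 198.] len 28 ang 100.4
L [493. 215.] [462. 221.] len 26 ang 100.1
L [563. 203.] [528. 209.] len 28 ang 98.5
S [235. 171.] [204. 177.] len 26 ang 99.2
S [339. 153.] [263. 166.] len 61 ang 99.5
L [560.  98.] [527. 104.] len 25 ang 99.8
L [545. 118.] [552. 149.] len 24 ang 17.3
S [186. 231.] [183. 194.] len 30 ang -2.8
S [187. 194.] [189. 229.] len 28 ang -3.2
```

```bash
cat >> h.py <<'E'
def go(pos,Rt=None):
    s=monitor.read_state(); R=Ro.from_quat(s["ee_rot"])
    Rt=R if Rt is None else Rt
    print("t %.2f pos %s width %.1f gf %.1f F %s"%(s["clock"],s["position"],s["gripper_width"],s["grasp_force"],s["contact_force"]))
    d=np.array(pos)-s["position"]
    print("shift(now axes)",R.inv().apply(d),"turn",(R.inv()*Rt).as_rotvec(),"shift(after turn)",Rt.inv().apply(d))
def down(deg): # tool pointing down, tool x along -axis at deg
    a=np.radians(deg); x=np.array([-np.cos(a),-np.sin(a),0]); z=np.array([0,0,-1.]); return Ro.from_matrix(np.c_[x,np.cross(z,x),z])
YAW=9.7; a=np.radians(YAW); b=np.radians(27)
xr=np.array([np.cos(a),np.sin(a),0]); yr=np.array([-np.sin(a),np.cos(a),0])
up=np.array([0,0,1.]); xs=np.cos(b)*xr+np.sin(b)*up; n=-np.sin(b)*xr+np.cos(b)*up
Rp=Ro.from_matrix(np.c_[-xs,yr,-n])
Sh=np.array([619.2,87.35,89.6]); Mh=np.array([582.0,302.5,89.6])
FL={"L":Mh-50*yr-16*n,"SL":Sh+50*yr-16*n,"SR":Sh-50*yr-16*n} # pocket floors
E
python3 -c "
from h import *
print(FL)"
```

```text
{'L': array([597.584, 254.439,  75.344]), 'SL': array([617.936, 137.859,  75.344]), 'SR': array([634.784,  39.289,  75.344])}
```

Emit:
{"fn": "send_rows", "kwargs": {
  "series": [
    [[29,-18,31],[0,0,0],50],
    [[29,-18,31],[0,0,0],50],
    [[29,-18,31],[0,0,0],50],
    [[29,-19,31],[0,0,0],50],
    [[29,-19,31],[0,0,0],50],
    [[29,-19,31],[0,0,0],50],
    [[28,-19,31],[0,0,0],50],
    [[28,-18,31],[0,0,0],50]
  ]
}}

```text
clock: 3.95
position: [422.0, 53.4, 103.8]
ee_rot: [0.001, 1.0, 0.001, 0.002]
contact_force: [0.2, 0.6, -0.1]
gripper_width: 49.9
grasp_force: 0.0
```

Emit:
{"fn": "send_rows", "kwargs": {
  "series": [
    [[0,0,0],[0,0,-0.135],50],
    [[0,0,0],[0,0,-0.135],50],
    [[0,0,0],[0,0,-0.135],50],
    [[0,0,0],[0,0,-0.136],50],
    [[0,0,0],[0,0,0],50],
    [[0,0,0],[0,0,0],50]
  ]
}}

```text
clock: 4.55
position: [423.4, 54.6, 104.2]
ee_rot: [-0.265, 0.964, 0.0, 0.001]
contact_force: [0.3, 0.0, -0.0]
gripper_width: 49.8
grasp_force: 0.0
```

```bash
python3 -c "
from h import *
go([423.1,53.5,5],down(31.0))"
```

```text
t 4.55 pos [423.424  54.585 104.171] width 49.8 gf 0.0 F [ 0.284  0.026 -0.046]
shift(now axes) [ 1.024 -0.752 99.169] turn [-0.     0.002 -0.004] shift(after turn) [ 0.836 -0.764 99.171]
```

Emit:
{"fn": "send_rows", "kwargs": {
  "series": [
    [[1,-1,30],[0,0,0],50],
    [[0,0,30],[0,0,0],50],
    [[0,0,20],[0,0,0],50],
    [[0,0,12],[0,0,0],50],
    [[0,0,7],[0,0,0],50],
    [[0,0,0],[0,0,0],50],
    [[0,0,0],[0,0,0],10],
    [[0,0,0],[0,0,0],10]
  ]
}}

```text
clock: 5.35
position: [423.8, 54.0, 5.1]
ee_rot: [-0.267, 0.964, 0.0, 0.001]
contact_force: [-0.5, 1.1, 1.5]
gripper_width: 21.0
grasp_force: 1.6
```

Emit:
{"fn": "send_rows", "kwargs": {
  "series": [
    [[0,0,0],[0,0,0],10],
    [[0,0,0],[0,0,0],10],
    [[0,0,0],[0,0,0],10]
  ]
}}

```text
clock: 5.65
position: [423.8, 54.0, 5.4]
ee_rot: [-0.267, 0.964, 0.0, 0.001]
contact_force: [-0.8, -0.6, 5.6]
gripper_width: 18.3
grasp_force: 59.3
```

```bash
python3 -c "
from h import *
go([423.1,53.5,5],down(31.0))"
```

```text
t 5.65 pos [423.806  53.996   5.356] width 18.3 gf 59.3 F [-0.824 -0.561  5.592]
shift(now axes) [ 0.862 -0.062  0.354] turn [-0.     0.002 -0.   ] shift(after turn) [ 0.861 -0.062  0.356]
```

Emit:
{"fn": "send_rows", "kwargs": {
  "series": [
    [[0,0,-20],[0,0,0],10],
    [[0,0,-40],[0,0,0],10],
    [[0,0,-45],[0,0,0],10],
    [[0,0,-45],[0,0,0],10],
    [[0,0,-35],[0,0,0],10],
    [[0,0,0],[0,0,0],10],
    [[0,0,0],[0,0,0],10]
  ]
}}

```text
clock: 6.35
position: [422.7, 53.8, 189.8]
ee_rot: [-0.267, 0.964, 0.001, 0.001]
contact_force: [0.4, 0.1, -2.1]
gripper_width: 18.0
grasp_force: 59.0
```

```bash
python3 -c "
from h import *
go(FL['L']+70*n,Rp)"
```

```text
t 6.35 pos [422.746  53.766 189.783] width 18.0 gf 59.0 F [ 0.412  0.105 -2.142]
shift(now axes) [-223.423   93.67    52.583] turn [ 0.088 -0.464  0.364] shift(after turn) [-131.727  168.346  125.556]
```

Emit:
{"fn": "send_rows", "kwargs": {
  "series": [
    [[0,0,0],[0.0176,-0.0928,0.0728],10],
    [[0,0,0],[0.0176,-0.0928,0.0728],10],
    [[0,0,0],[0.0176,-0.0928,0.0728],10],
    [[0,0,0],[0.0176,-0.0928,0.0728],10],
    [[0,0,0],[0.0176,-0.0928,0.0728],10],
    [[-30,40,10],[0,0,0],10],
    [[-30,40,20],[0,0,0],10]
  ]
}}

```text
clock: 7.05
position: [472.1, 135.7, 185.7]
ee_rot: [-0.096, 0.972, 0.012, 0.214]
contact_force: [2.5, 1.6, 0.8]
gripper_width: 18.0
grasp_force: 59.1
```

Emit:
{"fn": "send_rows", "kwargs": {
  "series": [
    [[-30,38,20],[0,0,0],10],
    [[-24,30,25],[0,0,0],10],
    [[-18,20,30],[0,0,0],10],
    [[0,0,10],[0,0,0],10],
    [[0,0,0],[0,0,0],10],
    [[0,0,0],[0,0,0],10],
    [[0,0,0],[0,0,0],10]
  ]
}}

```text
clock: 7.75
position: [555.2, 239.2, 140.0]
ee_rot: [-0.096, 0.972, 0.012, 0.216]
contact_force: [0.4, -0.3, -1.6]
gripper_width: 18.3
grasp_force: 59.1
```

```bash
python3 - <<'E'
from h import *
go(FL['L']+7*n,Rp)
im=get_image("wrist")[:,:,::-1]; cv2.imwrite("pics/w3.png",cv2.resize(im,(800,600)))
E
```

```text
t 7.75 pos [555.172 239.202 139.972] width 18.3 gf 59.1 F [ 0.397 -0.304 -1.628]
shift(now axes) [-12.934   7.917  70.275] turn [-0.005 -0.036  0.028] shift(after turn) [-10.196   7.873  70.729]
```

View pics/w3.png

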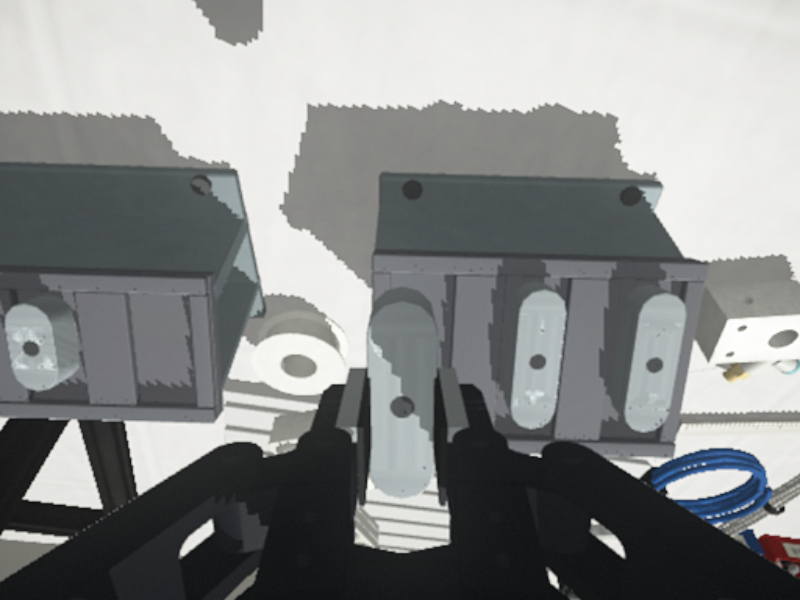

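The long key is held squarely (hole at (402,406)) ahead of the free right pocket. A small rotation was clipped, so I'll correct that before going in.

Emit:
{"fn": "send_rows", "kwargs": {
  "series": [
    [[0,0,0],[-0.005,-0.036,0.028],10],
    [[-10,8,25],[0,0,0],10],
    [[0,0,25],[0,0,0],10],
    [[0,0,0],[0,0,0],10],
    [[0,0,0],[0,0,0],10],
    [[0,0,0],[0,0,0],10]
  ]
}}

```text
clock: 8.4
position: [590.3, 253.2, 117.8]
ee_rot: [-0.085, 0.972, 0.019, 0.217]
contact_force: [-0.3, -0.2, -1.5]
gripper_width: 18.5
grasp_force: 59.1
```

```bash
python3 - <<'E'
from h import *
for i in range(3): go(FL['L']+7*n,Rp); get_image("scene")
E
```

```text
t 8.40 pos [590.347 253.158 117.81 ] width 18.5 gf 59.1 F [-0.29  -0.187 -1.491]
shift(now axes) [11.658  0.027 34.555] turn [ 0.002 -0.031  0.004] shift(after turn) [12.73   0.043 34.175]
t 8.45 pos [590.383 253.295 117.886] width 18.1 gf 59.1 F [-0.296 -0.105 -1.116]
shift(now axes) [11.75  -0.105 34.597] turn [ 0.002 -0.031  0.004] shift(after turn) [12.817 -0.086 34.216]
t 8.50 pos [590.423 253.316 117.869] width 18.3 gf 59.1 F [ 0.352 -0.296 -1.086]
shift(now axes) [11.781 -0.119 34.563] turn [ 0.002 -0.031  0.004] shift(after turn) [12.847 -0.1   34.181]
```

```bash
python3 - <<'E'
from h import *
s=monitor.read_state(); print(s["joints"],s["joint_vel"],s["contact_force"])
E
```

```text
[ 0.586  0.344 -0.744  1.156 -0.187 -3.096] [-0.001  0.006  0.003  0.001  0.     0.002] [ 0.69   0.097 -1.173]
```

```bash
cat > kin.py <<'E'
from h import *
import pickle
from scipy.optimize import least_squares
LO=np.array([-3.14,-1.21,-1.07,-3.16,-2.99,-3.1]);HI=np.array([3.14,2.06,1.41,2.05,-.16,3.1])
def fk(q,p,s4=1,s6=1,off=np.pi/2):
    a1,h,L2,e,L3,d=p
    R=Ro.from_euler('z',q[0]); X=R.apply([a1,0,h])
    R2=R*Ro.from_euler('y',q[1]); X=X+R2.apply([0,0,L2])
    R3=R2*Ro.from_euler('y',-q[2]); X=X+R3.apply([L3,0,e])
    R4=R3*Ro.from_euler('x',s4*q[3])*Ro.from_euler('y',-q[4])  # tool dir = x here
    X=X+R4.apply([d,0,0])
    R6=R4*Ro.from_euler('x',s6*q[5])*Ro.from_euler('y',np.pi/2)*Ro.from_euler('z',off)
    return X,R6
S0=([-1.0394,.3856,.0066,-.0005,-1.194,-.2586],[168.26,-601.3,230.2],[-.1359,.9907,.0011,-.0002])
def fit(extra):
    D=[S0]+[(x["joints"],x["position"],x["ee_rot"]) for x in extra]
    best=None
    for s4 in(1,-1):
     for s6 in(1,-1):
      for off in(0,np.pi/2,np.pi,-np.pi/2):
        f=lambda p:np.concatenate([np.r_[fk(q,p,s4,s6,off)[0]-X,100*(fk(q,p,s4,s6,off)[1].inv()*Ro.from_quat(r)).as_rotvec()] for q,X,r in D])
        r=least_squares(f,[0,300,400,0,400,200])
        if best is None or r.cost<best[0]: best=(r.cost,r.x,s4,s6,off)
    return best
def ik(X,R,B,q0):
    _,p,s4,s6,off=B
    def f(q):
        x,r=fk(q,p,s4,s6,off); return np.r_[(x-X)/10,10*(r.inv()*R).as_rotvec()]
    r=least_squares(f,np.clip(q0,LO+.02,HI-.02),bounds=(LO,HI)); return r.x,r.cost
E
python3 - <<'E'
from kin import *
ex=[pickle.load(open(f"w{i}.pkl","rb"))[0] for i in(1,2)]+[monitor.read_state()]
B=fit(ex); print(B); pickle.dump(B,open("kin.pkl","wb"))
Rf=Rp*Ro.from_euler('z',np.pi)
for k in FL:
  for nm,R in(("A",Rp),("B",Rf)):
    for h in(6,90):
      c=[]
      rng=np.random.default_rng(0)
      for i in range(25):
        q,co=ik(FL[k]+h*n,R,B,np.array([.3,.3,-.6,0,-.4,0])+rng.uniform(-1,1,6)*[.4,.4,.4,2,.3,3])
        c.append((round(co,4),tuple(q.round(2))))
      good=sorted({x for x in c if x[0]<.002}, key=lambda x:x[1])
      print(k,nm,h,(sorted(c)[0] if not good else [g[1] for g in good][:5]))
E
```

```text
(np.float64(38366.960432516265), array([ 27.602, 564.779, 558.475, -33.843, 402.646, 666.482]), -1, -1, -1.5707963267948966)
L A 6 (np.float64(0.0027), (np.float64(0.6), np.float64(0.45), np.float64(-0.8), np.float64(2.05), np.float64(-0.22), np.float64(2.26)))
L A 90 [(np.float64(0.65), np.float64(0.21), np.float64(-0.81), np.float64(1.05), np.float64(-0.24), np.float64(-3.04))]
L B 6 (np.float64(0.0027), (np.float64(0.6), np.float64(0.45), np.float64(-0.8), np.float64(2.05), np.float64(-0.22), np.float64(-0.88)))
L B 90 [(np.float64(0.65), np.float64(0.21), np.float64(-0.81), np.float64(1.05), np.float64(-0.24), np.float64(0.1))]
SL A 6 (np.float64(0.0216), (np.float64(0.22), np.float64(0.43), np.float64(-0.89), np.float64(-3.16), np.float64(-0.22), np.float64(1.54)))
SL A 90 (np.float64(0.066), (np.float64(0.31), np.float64(0.17), np.float64(-0.83), np.float64(0.51), np.float64(-0.16), np.float64(-2.2)))
SL B 6 (np.float64(0.0216), (np.float64(0.22), np.float64(0.43), np.float64(-0.89), np.float64(-3.16), np.float64(-0.22), np.float64(-1.6)))
SL B 90 (np.float64(0.066), (np.float64(0.31), np.float64(0.17), np.float64(-0.83), np.float64(0.51), np.float64(-0.16), np.float64(0.94)))
SR A 6 [(np.float64(-0.04), np.float64(0.43), np.float64(-0.87), np.float64(-2.7), np.float64(-0.22), np.float64(1.32))]
SR A 90 (np.float64(0.0142), (np.float64(-0.09), np.float64(0.18), np.float64(-0.85), np.float64(-0.93), np.float64(-0.16), np.float64(-0.42)))
SR B 6 [(np.float64(-0.04), np.float64(0.43), np.float64(-0.87), np.float64(-2.7), np.float64(-0.22), np.float64(-1.82))]
SR B 90 (np.float64(0.0142), (np.float64(-0.09), np.float64(0.18), np.float64(-0.85), np.float64(-0.93), np.float64(-0.16), np.float64(2.72)))
```

```bash
python3 - <<'E'
s=open("kin.py").read()
s=s.replace("a1,h,L2,e,L3,d=p","a1,h,L2,e,L3,d,b1,b2,g=p").replace("[L3,0,e]","[L3,b1,e]").replace("R4.apply([d,0,0])","R4.apply([d,b2,g])").replace("[0,300,400,0,400,200]","[0,300,400,0,400,200,-80,-80,0]")
open("kin.py","w").write(s)
from kin import *
ex=[pickle.load(open(f"w{i}.pkl","rb"))[0] for i in(1,2)]+[monitor.read_state()]
pickle.dump(ex,open("ex.pkl","wb"))
B=fit(ex); print(B)
D=[S0]+[(x["joints"],x["position"],x["ee_rot"]) for x in ex]
for q,X,r in D:
    x,R=fk(q,*B[1:]); print(x-X,(R.inv()*Ro.from_quat(r)).as_rotvec(),np.round(q,3))
E
```

```text
(np.float64(6.188543914854371e-05), array([  -5.773,  177.23 ,  564.867,    0.079,  421.694,  314.387,
         -4.1  , -155.695,    5.884]), -1, -1, -1.5707963267948966)
[-0.006 -0.002 -0.   ] [ 0. -0. -0.] [-1.039  0.386  0.007 -0.    -1.194 -0.259]
[-0.001  0.007  0.003] [-0. -0.  0.] [ 0.238 -0.012 -0.244 -0.    -1.34  -1.807]
[ 0.001 -0.001 -0.002] [-0. -0. -0.] [ 0.535  0.445  0.396  0.    -1.521 -2.108]
[ 0.  0. -0.] [ 0. -0. -0.] [ 0.586  0.344 -0.744  1.156 -0.187 -3.096]
```

```bash
cat > plan.py <<'E'
from kin import *
B=fit(pickle.load(open("ex.pkl","rb"))); pickle.dump(B,open("kin.pkl","wb"))
rng=np.random.default_rng(0)
for k in FL:
  for nm,R in(("A",Rp),("B",Rp*Ro.from_euler('z',np.pi))):
    for h in(6,60):
      c=[]
      for i in range(25):
        q,co=ik(FL[k]+h*n,R,B,np.array([.3,.4,-.5,0,-.5,0])+rng.uniform(-1,1,6)*[.4,.4,.5,2.5,.4,3])
        c.append((round(float(co),4),tuple(map(float,q.round(2)))))
      good=sorted({x for x in c if x[0]<.001}, key=lambda x:x[1])
      print(k,nm,h,("bad",sorted(c)[0]) if not good else sorted({g[1] for g in good}))
E
python3 plan.py
```

```text
L A 6 ('bad', (0.1292, (0.41, 0.41, -0.77, 1.84, -0.16, 2.65)))
L A 60 [(0.52, 0.29, -0.81, 1.44, -0.16, 2.95)]
L B 6 ('bad', (0.1292, (0.41, 0.41, -0.77, 1.84, -0.16, -0.49)))
L B 60 [(0.52, 0.29, -0.81, 1.44, -0.16, -0.19)]
SL A 6 ('bad', (0.4297, (0.48, 0.4, -0.66, 0.55, -0.16, -2.4)))
SL A 60 ('bad', (0.0772, (0.46, 0.28, -0.77, 0.82, -0.16, -2.65)))
SL B 6 ('bad', (0.4297, (0.48, 0.4, -0.66, 0.55, -0.16, 0.74)))
SL B 60 ('bad', (0.0772, (0.46, 0.28, -0.77, 0.82, -0.16, 0.49)))
SR A 6 ('bad', (0.134, (0.32, 0.4, -0.58, 0.18, -0.16, -1.89)))
SR A 60 ('bad', (0.0077, (0.33, 0.28, -0.68, 0.42, -0.16, -2.13)))
SR B 6 ('bad', (0.134, (0.32, 0.4, -0.58, 0.18, -0.16, 1.25)))
SR B 60 ('bad', (0.0077, (0.33, 0.28, -0.68, 0.42, -0.16, 1.01)))
```

```bash
cat > plan2.py <<'E'
from kin import *
B=pickle.load(open("kin.pkl","rb"))
HI[4]=-.19
for k in FL:
  for dl in (3,5,7,9,12,15):
    bb=np.radians(27-dl); z=-(-np.sin(bb)*xr+np.cos(bb)*up)
    for nm,sg in(("A",1),):
      R=Ro.from_matrix(np.c_[np.cross(sg*yr,z),sg*yr,z])
      out=[]
      for h in(7,30,70):
        best=min((ik(FL[k]+h*n,R,B,np.array([.4,.4,-.6,j4,-.3,-1.6-j4])) for j4 in(0,.7,1.4)),key=lambda t:t[1])
        out.append((round(best[1],4),best[0].round(2).tolist()))
      print(k,dl,nm,out)
E
python3 plan2.py
```

```text
L 3 A [(np.float64(0.0519), [0.59, 0.41, -0.72, 1.12, -0.19, -3.08]), (np.float64(0.0027), [0.6, 0.36, -0.75, 1.12, -0.19, -3.08]), (np.float64(0.0), [0.7, 0.29, -0.71, 0.8, -0.29, -2.84])]
L 5 A [(np.float64(0.0), [0.61, 0.41, -0.71, 1.01, -0.19, -2.98]), (np.float64(0.0), [0.67, 0.37, -0.68, 0.79, -0.26, -2.82]), (np.float64(0.0), [0.73, 0.3, -0.63, 0.6, -0.36, -2.67])]
L 7 A [(np.float64(0.0), [0.68, 0.43, -0.61, 0.65, -0.28, -2.69]), (np.float64(0.0), [0.71, 0.39, -0.59, 0.56, -0.34, -2.62]), (np.float64(0.0), [0.74, 0.31, -0.57, 0.46, -0.43, -2.54])]
L 9 A [(np.float64(0.0), [0.7, 0.44, -0.53, 0.46, -0.36, -2.52]), (np.float64(0.0), [0.72, 0.4, -0.53, 0.42, -0.41, -2.49]), (np.float64(0.0), [0.74, 0.33, -0.51, 0.36, -0.49, -2.45])]
L 12 A [(np.float64(0.0), [0.71, 0.45, -0.44, 0.3, -0.47, -2.36]), (np.float64(0.0), [0.72, 0.41, -0.44, 0.28, -0.51, -2.35]), (np.float64(0.0), [0.74, 0.34, -0.44, 0.26, -0.58, -2.34])]
L 15 A [(np.float64(0.0), [0.7, 0.47, -0.37, 0.2, -0.56, -2.26]), (np.float64(0.0), [0.71, 0.43, -0.37, 0.19, -0.6, -2.26]), (np.float64(0.0), [0.73, 0.36, -0.37, 0.1
[... 1569 characters left out ...]
2, -0.3, -1.92]), (np.float64(0.0), [0.34, 0.37, -0.52, 0.18, -0.35, -1.9]), (np.float64(0.0), [0.35, 0.29, -0.51, 0.15, -0.43, -1.88])]
SR 9 A [(np.float64(0.0), [0.34, 0.42, -0.47, 0.14, -0.37, -1.87]), (np.float64(0.0), [0.34, 0.38, -0.47, 0.13, -0.41, -1.86]), (np.float64(0.0), [0.35, 0.3, -0.47, 0.12, -0.49, -1.85])]
SR 12 A [(np.float64(0.0), [0.34, 0.43, -0.41, 0.1, -0.47, -1.82]), (np.float64(0.0), [0.34, 0.39, -0.41, 0.09, -0.51, -1.82]), (np.float64(0.0), [0.35, 0.32, -0.42, 0.08, -0.58, -1.81])]
SR 15 A [(np.float64(0.0), [0.33, 0.45, -0.36, 0.06, -0.56, -1.79]), (np.float64(0.0), [0.34, 0.41, -0.36, 0.06, -0.59, -1.79]), (np.float64(0.0), [0.34, 0.34, -0.36, 0.06, -0.66, -1.79])]
```

```bash
cat >> h.py <<'E'
def Rt(dl,yaw=YAW,tilt=27):
    w=np.radians(yaw); t=np.radians(tilt-dl); X=np.array([np.cos(w),np.sin(w),0]); Y=np.array([-np.sin(w),np.cos(w),0])
    z=np.sin(t)*X-np.cos(t)*up; return Ro.from_matrix(np.c_[np.cross(Y,z),Y,z])
def place(k,dl,hc,off):  # off: key centre in tool frame
    R=Rt(dl); go(FL[k]+hc*n-R.apply(off),R)
E
python3 -c "
from h import *
place('L',6,60,[.9,0,-2.6])"
```

```text
t 8.55 pos [590.49  253.342 117.763] width 18.6 gf 59.1 F [ 0.69   0.097 -1.173]
shift(now axes) [ 12.739  -0.031 -15.877] turn [0.002 0.074 0.004] shift(after turn) [ 13.872  -0.114 -14.897]
```

Emit:
{"fn": "send_rows", "kwargs": {
  "series": [
    [[0,0,-15],[0,0,0],10],
    [[6,0,0],[0,0.037,0],10],
    [[7,0,0],[0,0.037,0],10],
    [[0,0,0],[0,0,0],10],
    [[0,0,0],[0,0,0],10],
    [[0,0,0],[0,0,0],10]
  ]
}}

```text
clock: 9.15
position: [574.5, 249.0, 125.9]
ee_rot: [-0.085, 0.979, 0.015, 0.184]
contact_force: [-0.9, -0.5, -1.5]
gripper_width: 18.5
grasp_force: 59.2
```

```bash
python3 -c "
from h import *
place('L',6,13,[.9,0,-2.6]);print(monitor.read_state()['joints'])"
```

```text
t 9.15 pos [574.499 249.034 125.888] width 18.5 gf 59.2 F [-0.866 -0.505 -1.531]
shift(now axes) [-3.271  1.49  45.356] turn [-0.001  0.006  0.004] shift(after turn) [-3.522  1.438 45.339]
[ 0.719  0.336 -0.607  0.573 -0.36  -2.629]
```

Emit:
{"fn": "send_rows", "kwargs": {
  "series": [
    [[-3.5,1.4,15],[0,0.006,0.004],10],
    [[0,0,15],[0,0,0],10],
    [[0,0,8],[0,0,0],10],
    [[0,0,5],[0,0,0],10],
    [[0,0,0],[0,0,0],10],
    [[0,0,0],[0,0,0],10]
  ]
}}

```text
clock: 9.75
position: [592.8, 253.4, 87.0]
ee_rot: [-0.083, 0.98, 0.015, 0.181]
contact_force: [-0.8, 0.1, -1.2]
gripper_width: 18.1
grasp_force: 59.2
```

```bash
python3 - <<'E'
from h import *
place('L',6,11,[.9,0,-2.6]);print(monitor.read_state()['joints'])
im=get_image("wrist")[:,:,::-1]; cv2.imwrite("pics/w4.png",cv2.resize(im[120:350,180:460],(800,600)))
E
```

```text
t 9.75 pos [592.829 253.423  86.998] width 18.1 gf 59.2 F [-0.797  0.116 -1.192]
shift(now axes) [-0.113  0.205  4.282] turn [-0.001 -0.001 -0.001] shift(after turn) [-0.109  0.2    4.282]
[ 0.671  0.413 -0.639  0.734 -0.261 -2.762]
```

View pics/w4.png

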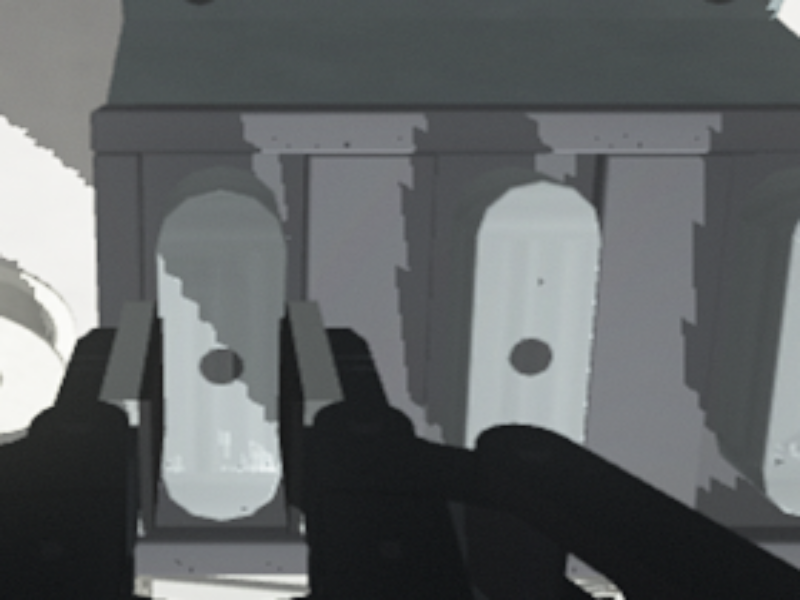

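The key sits centrally over the free pocket: the key spans columns 160–285 and the pocket spans 140–303. Lowering gently.

Emit:
{"fn": "send_rows", "kwargs": {
  "series": [
    [[0,0,2],[0,0,0],10],
    [[0,0,2],[0,0,0],10],
    [[0,0,1],[0,0,0],10],
    [[0,0,0],[0,0,0],10],
    [[0,0,0],[0,0,0],10]
  ]
}}

```text
clock: 10.3
position: [594.0, 254.4, 85.0]
ee_rot: [-0.083, 0.98, 0.015, 0.183]
contact_force: [-14.4, -3.1, 14.3]
gripper_width: 17.7
grasp_force: 61.7
```

```bash
python3 -c "
from h import *
place('L',6,10,[.9,0,-2.6])"
```

```text
t 10.30 pos [594.033 254.434  85.037] width 17.7 gf 61.7 F [-14.37   -3.057  14.272]
shift(now axes) [ 0.357 -0.593  2.958] turn [-0.     0.002  0.   ] shift(after turn) [ 0.35  -0.594  2.959]
```

Emit:
{"fn": "send_rows", "kwargs": {
  "series": [
    [[0,0,-0.5],[0,0,0],10],
    [[0,0,0],[0,0,0],30],
    [[0,0,0],[0,0,0],30],
    [[0,0,0],[0,0,0],30],
    [[0,0,-10],[0,0,0],30],
    [[0,0,-30],[0,0,0],30],
    [[0,0,-40],[0,0,0],30],
    [[0,0,-20],[0,0,0],50]
  ]
}}

```text
clock: 11.1
position: [559.6, 249.8, 179.3]
ee_rot: [-0.083, 0.979, 0.017, 0.183]
contact_force: [0.5, 0.3, 0.8]
gripper_width: 43.4
grasp_force: 0.0
```

Emit:
{"fn": "send_rows", "kwargs": {
  "series": [
    [[0,0,0],[0,0,0],50],
    [[0,0,0],[0,0,0],50]
  ]
}}

```text
clock: 11.3
position: [559.2, 248.5, 176.3]
ee_rot: [-0.083, 0.98, 0.015, 0.181]
contact_force: [0.1, -0.1, -1.9]
gripper_width: 49.7
grasp_force: 0.0
```

```bash
python3 - <<'E'
from h import *
go([502.9,-113.8,120],Rt(12,19.3,0))
im=get_image("wrist")[:,:,::-1]; cv2.imwrite("pics/w5.png",cv2.resize(im[60:360,130:530],(800,600)))
E
```

```text
t 11.30 pos [559.208 248.511 176.281] width 49.7 gf 0.0 F [ 0.116 -0.137 -1.925]
shift(now axes) [ 128.775 -347.715   10.89 ] turn [-0.013  0.574 -0.17 ] shift(after turn) [ 157.413 -323.339   90.998]
```

View pics/w5.png

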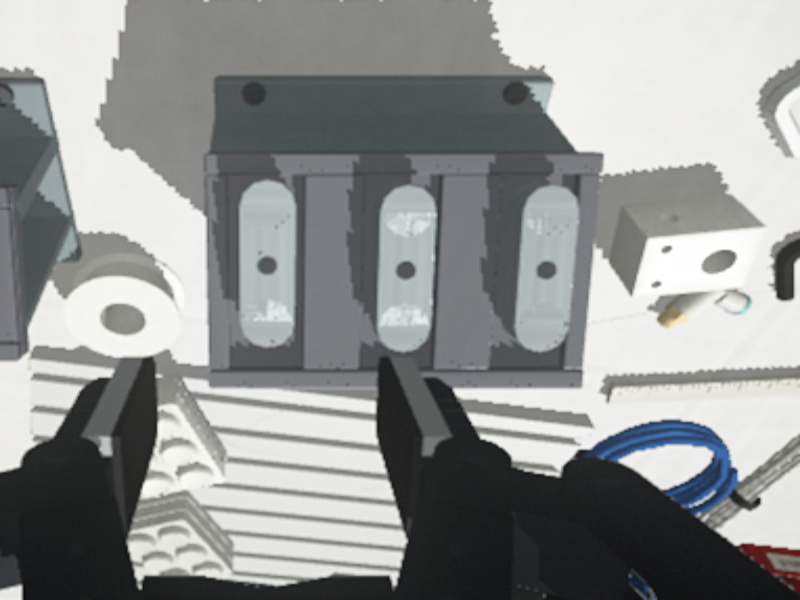

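The long key lies flat in its pocket, level with its neighbours (holes at (267,265), (405,270) and (546,269)). That uses up my views; from here I work from numbers.

Emit:
{"fn": "send_rows", "kwargs": {
  "series": [
    [[0,0,-10],[0,0.125,0],50],
    [[0,0,0],[0,0.125,0],50],
    [[0,0,0],[0,0.117,0],50],
    [[0,0,0],[0,0,0],50],
    [[0,0,0],[0,0,0],50]
  ]
}}

```text
clock: 11.85
position: [555.9, 246.8, 183.0]
ee_rot: [-0.083, 0.997, -0.002, -0.001]
contact_force: [-0.1, -0.5, -1.1]
gripper_width: 50.0
grasp_force: 0.0
```

```bash
python3 - <<'E'
from h import *
go([502.9,-113.8,120],Rt(0,YAW,0))
R=Rt(0,YAW,0); print((R.inv()*Rt(0,109.3,0)).as_rotvec())
E
```

```text
t 11.85 pos [555.921 246.816 183.034] width 50.0 gf 0.0 F [-0.051 -0.462 -1.052]
shift(now axes) [ 111.994 -346.633   64.274] turn [-0.003 -0.002 -0.003] shift(after turn) [ 113.023 -346.527   63.034]
[-0.    -0.    -1.738]
```

Emit:
{"fn": "send_rows", "kwargs": {
  "series": [
    [[14,-43,4],[0,0,0],50],
    [[14,-43,4],[0,0,0],50],
    [[14,-43,4],[0,0,0],50],
    [[14,-43,8],[0,0,0],50],
    [[14,-43,10],[0,0,0],50],
    [[14,-43,11],[0,0,0],50],
    [[14,-43,11],[0,0,0],50],
    [[15,-45,11],[0,0,0],50]
  ]
}}

```text
clock: 12.65
position: [500.2, -114.0, 121.8]
ee_rot: [-0.085, 0.996, -0.001, -0.0]
contact_force: [0.8, -0.3, -0.0]
gripper_width: 49.9
grasp_force: 0.0
```

Emit:
{"fn": "send_rows", "kwargs": {
  "series": [
    [[0,0,0],[0,0,-0.145],50],
    [[0,0,0],[0,0,-0.145],50],
    [[0,0,0],[0,0,-0.145],50],
    [[0,0,0],[0,0,-0.145],50],
    [[0,0,0],[0,0,-0.145],50],
    [[0,0,0],[0,0,-0.145],50],
    [[0,0,0],[0,0,-0.145],50],
    [[0,0,0],[0,0,-0.145],50]
  ]
}}

```text
clock: 13.45
position: [500.5, -112.5, 121.9]
ee_rot: [-0.619, 0.785, -0.0, -0.001]
contact_force: [1.6, 0.1, 0.8]
gripper_width: 50.0
grasp_force: 0.0
```

Emit:
{"fn": "send_rows", "kwargs": {
  "series": [
    [[0,0,0],[0,0,-0.145],50],
    [[0,0,0],[0,0,-0.145],50],
    [[0,0,0],[0,0,-0.145],50],
    [[0,0,0],[0,0,-0.145],50],
    [[0,0,0],[0,0.08,0],50],
    [[0,0,0],[0,0.08,0],50],
    [[0,0,0],[0,0,0],50],
    [[0,0,0],[0,0,0],50]
  ]
}}

```text
clock: 14.25
position: [501.0, -112.1, 122.3]
ee_rot: [0.814, -0.576, 0.065, 0.046]
contact_force: [0.3, 0.7, -0.3]
gripper_width: 50.1
grasp_force: 0.0
```

```bash
cat > keyfind.py <<'E'
from h import *
def find(X,Y):
    c=camera_info("wrist"); im=get_image("wrist")[:,:,::-1]; u,v=np.round(proj(c,[X,Y,14])[0]).astype(int)
    r=60; y0,x0=max(v-r,0),max(u-r,0); w=im[y0:v+r,x0:u+r].astype(int); g=w.mean(2)
    m=(((w[:,:,0]-w[:,:,2]>5)&(g>90))*255).astype(np.uint8); m=cv2.morphologyEx(m,cv2.MORPH_CLOSE,np.ones((5,5)))
    cs=cv2.findContours(m,0,1)[0]
    for k in sorted(cs,key=cv2.contourArea)[-3:]:
        P=np.array([onz(c,q+[x0,y0],13) for q in k[:,0,:]])[:,:2].astype(np.float32); rr=cv2.minAreaRect(P)
        bx=cv2.boxPoints(rr);e,f=bx[1]-bx[0],bx[2]-bx[1];a=e if e@e>f@f else f
        print("pred px",u,v,"rect",np.round(rr[0],1),np.round(rr[1],1),"axis %.1f"%(np.degrees(np.arctan2(a[1],a[0]))%180))
E
python3 - <<'E'
from keyfind import *
find(502.9,-113.8)
go([502.9,-113.8,8],Rt(9,109.3,0))
E
```

```text
pred px 256 209 rect [ 502.4 -113.7] [19.3 39.1] axis 112.1
t 14.30 pos [ 501.994 -112.246  122.691] width 50.0 gf 0.0 F [ 0.202  0.424 -0.201]
shift(now axes) [-16.513  -0.279 113.51 ] turn [-0.001 -0.003  0.001] shift(after turn) [-16.198  -0.342 113.556]
```

Emit:
{"fn": "send_rows", "kwargs": {
  "series": [
    [[-5,0,34],[0,0,-0.03],50],
    [[-5,0,34],[0,0,0],50],
    [[-3.6,0,25],[0,0,0],50],
    [[-1.9,0,13],[0,0,0],50],
    [[-1,0,7],[0,0,0],50],
    [[0,0,0],[0,0,0],50],
    [[0,0,0],[0,0,0],10],
    [[0,0,0],[0,0,0],10]
  ]
}}

```text
clock: 15.1
position: [503.7, -114.2, 9.6]
ee_rot: [0.822, -0.564, 0.066, 0.046]
contact_force: [-1.2, -0.3, 0.7]
gripper_width: 21.8
grasp_force: 0.5
```

Emit:
{"fn": "send_rows", "kwargs": {
  "series": [
    [[0,0,0],[0,0,0],10],
    [[0,0,0],[0,0,0],10],
    [[0,0,0],[0,0,0],10]
  ]
}}

```text
clock: 15.4
position: [503.6, -114.2, 9.8]
ee_rot: [0.822, -0.564, 0.066, 0.047]
contact_force: [-1.0, 1.1, 6.6]
gripper_width: 18.1
grasp_force: 59.7
```

```bash
python3 - <<'E'
from h import *
go([502.6,-113.8,8],Rt(9,111,0))
E
```

```text
t 15.40 pos [ 503.568 -114.153    9.803] width 18.1 gf 59.7 F [-0.975  1.114  6.621]
shift(now axes) [-0.958  0.772  1.673] turn [ 0.002 -0.005  0.001] shift(after turn) [-0.95   0.777  1.675]
```

Emit:
{"fn": "send_rows", "kwargs": {
  "series": [
    [[3,0,-20],[0,0,0],10],
    [[7,0,-45],[0,0,0],10],
    [[7,0,-45],[0,0,0],10],
    [[7,0,-45],[0,0,0],10],
    [[0,0,0],[0,0,0.145],10],
    [[0,0,0],[0,0,0.145],10],
    [[0,0,0],[0,0,0.145],10],
    [[0,0,0],[0,0,0.145],10]
  ]
}}

```text
clock: 16.2
position: [502.6, -112.7, 165.4]
ee_rot: [-0.624, 0.778, -0.076, -0.026]
contact_force: [0.6, -0.5, -0.8]
gripper_width: 17.6
grasp_force: 59.1
```

Emit:
{"fn": "send_rows", "kwargs": {
  "series": [
    [[0,0,0],[0,0,0.145],10],
    [[0,0,0],[0,0,0.145],10],
    [[0,0,0],[0,0,0.145],10],
    [[0,0,0],[0,0,0.145],10],
    [[0,0,0],[0,0,0.145],10],
    [[0,0,0],[0,0,0.145],10],
    [[0,0,0],[0,0,0.145],10],
    [[0,0,0],[0,0,0],10]
  ]
}}

```text
clock: 17.0
position: [502.7, -112.7, 165.2]
ee_rot: [-0.17, 0.982, -0.079, 0.013]
contact_force: [0.6, -0.7, -2.3]
gripper_width: 18.2
grasp_force: 59.1
```

```bash
python3 - <<'E'
from h import *
place("SL",9,60,[-.7,0,1.7])
print(monitor.read_state()["joints"])
E
```

```text
t 17.00 pos [ 502.693 -112.718  165.233] width 18.2 gf 59.1 F [ 0.555 -0.682 -2.261]
shift(now axes) [-164.908  205.05     2.256] turn [-0.131 -0.299  0.197] shift(after turn) [-110.326  227.578   72.678]
[ 0.185  0.225 -0.493  0.213 -0.839 -1.554]
```

Emit:
{"fn": "send_rows", "kwargs": {
  "series": [
    [[0,0,0],[-0.0437,-0.0997,0.0657],10],
    [[0,0,0],[-0.0437,-0.0997,0.0657],10],
    [[0,0,0],[-0.0437,-0.0997,0.0657],10],
    [[-20,40,0],[0,0,0],10],
    [[-20,40,0],[0,0,0],10],
    [[-20,40,0],[0,0,0],10],
    [[-20,40,0],[0,0,0],10],
    [[-20,40,15],[0,0,0],10]
  ]
}}

```text
clock: 17.8
position: [568.4, 103.2, 184.2]
ee_rot: [-0.086, 0.984, 0.013, 0.158]
contact_force: [0.9, -0.2, -0.4]
gripper_width: 17.9
grasp_force: 59.2
```

Emit:
{"fn": "send_rows", "kwargs": {
  "series": [
    [[-10,28,30],[0,0,0],10],
    [[0,0,20],[0,0,0],10],
    [[0,0,0],[0,0,0],10],
    [[0,0,0],[0,0,0],10],
    [[0,0,0],[0,0,0],10]
  ]
}}

```text
clock: 18.3
position: [587.8, 132.5, 138.8]
ee_rot: [-0.084, 0.984, 0.013, 0.157]
contact_force: [0.3, 0.3, 0.7]
gripper_width: 17.8
grasp_force: 59.2
```

```bash
python3 - <<'E'
from h import *
place("SL",9,20,[-.7,0,1.7])
print(monitor.read_state()["joints"])
E
```

```text
t 18.30 pos [587.792 132.49  138.777] width 17.8 gf 59.2 F [0.255 0.272 0.665]
shift(now axes) [-5.599  0.223 48.346] turn [-0.     0.002  0.001] shift(after turn) [-5.688  0.214 48.336]
[ 0.54   0.3   -0.51   0.248 -0.477 -2.145]
```

Emit:
{"fn": "send_rows", "kwargs": {
  "series": [
    [[-5.6,0,15],[0,0,0],10],
    [[0,0,20],[0,0,0],10],
    [[0,0,13],[0,0,0],10],
    [[0,0,0],[0,0,0],10],
    [[0,0,0],[0,0,0],10],
    [[0,0,0],[0,0,0],10]
  ]
}}

```text
clock: 18.9
position: [608.0, 136.3, 95.2]
ee_rot: [-0.084, 0.984, 0.013, 0.157]
contact_force: [0.0, 0.8, -1.8]
gripper_width: 18.1
grasp_force: 59.2
```

```bash
cat >> keyfind.py <<'E'
def hole(im,c,X,nm,r=9):
    g=im.mean(2).astype(float); u,v=np.round(proj(c,X)[0]).astype(int); w=g[v-r:v+r+1,u-r:u+r+1]
    q=cv2.GaussianBlur(w,(5,5),0); m=(w<np.median(w)*.6); L,lab,st,ce=cv2.connectedComponentsWithStats(m.astype(np.uint8))
    o,d=ray(c,proj(c,X)[0]); 
    for i in range(1,L):
        if 5<st[i,4]<90:
            p=ce[i]+[u-r,v-r]; o,d=ray(c,p); t=((np.array(X)-o)@n)/(d@n); e=o+t*d-X
            print(nm,"area",st[i,4],"px",p,"err along slope %.1f across %.1f"%(e@xs,e@yr))
def check(hc,k):
    c=camera_info("wrist"); im=get_image("wrist"); hole(im,c,Sh,"fixed"); hole(im,c,FL[k]+(hc+8)*n,"held")
    return im
E
python3 - <<'E'
from keyfind import *
place("SL",9,20,[-.7,0,1.7])
im=check(20,"SL"); cv2.imwrite("pics/w6.png",im[:,:,::-1])
E
```

```text
t 18.90 pos [607.967 136.321  95.21 ] width 18.1 gf 59.2 F [ 0.023  0.781 -1.814]
shift(now axes) [ 0.377 -0.164  0.556] turn [0.    0.003 0.   ] shift(after turn) [ 0.376 -0.164  0.557]
held area 17 px [261.941 257.882] err along slope 1.5 across 1.8
```

```bash
python3 - <<'E'
from keyfind import *
c=camera_info("wrist"); im=cv2.imread("pics/w6.png"); g=cv2.cvtColor(im,cv2.COLOR_BGR2GRAY)
print("pred fixed",proj(c,Sh),"held",proj(c,FL["SL"]+28*n), "floor edges",proj(c,FL["SL"]+14*yr+5*n-20*xs),proj(c,FL["SL"]-14*yr+5*n-20*xs))
for k,s in(("fixed",Sh),("held",FL["SL"]+28*n)):
    u,v=np.round(proj(c,s)[0]).astype(int); print(k); print(g[v-14:v+15:2,u-16:u+17:2])
v=int(proj(c,FL["SL"]+5*n-20*xs)[0,1]); print(v,g[v,190:340].tolist())
E
```

```text
pred fixed [[158.664 247.129]] held [[257.974 255.074]] floor edges [[284.373 204.231]] [[231.407 204.205]]
fixed
[[179 179 179 179 179 179 180 182 182 181 185 183 183 182 185 185 184]
 [176 175 176 177 178 177 179 179 179 181 181 180 180 181 181 181 182]
 [173 175 174 176 174 176 177 177 178 179 177 178 177 179 178 180 179]
 [176 176 175 177 176 177 178 178 176 179 177 177 178 179 165 169 179]
 [175 175 175 177 176 176 176 179 178 177 178 178 180 179 181 144 180]
 [179 179 178 177 179 179 180 182 184 183 181 182 169 172 181 183 181]
 [176 178 178 180 180 184 170 111  70  86 148 186 185 147 182 178 178]
 [175 174 174 177 180 175  79  84  82  84  83 137 187 180 177 177 176]
 [181 181 179 181 184 114  86  85  83  85  86  80 175 180 179 180 182]
 [180 181 181 182 185 104  85  85  84  85  87  84 159 182 182 182 182]
 [179 179 179 179 183 123  84  84  86  86  85  81 165 180 180 180 180]
 [177 177 177 178 177 167  93  82  84  84  81 121 181 182 179 179 180]
 [182 183 183 176 177 178 168 126  90  97 134 186 185 211 200 182 184]
 [183 182 176 175 174 175 176 178 180 180 183 186 200 217 217 2
[... 1128 characters left out ...]
 183 133 120 118 121]]
204 [81, 73, 86, 117, 106, 80, 81, 82, 79, 82, 83, 82, 81, 82, 84, 82, 82, 82, 81, 81, 83, 81, 84, 82, 83, 84, 82, 81, 84, 83, 85, 84, 83, 82, 84, 83, 81, 81, 84, 84, 84, 84, 80, 66, 71, 82, 82, 82, 80, 81, 82, 83, 82, 82, 81, 81, 80, 80, 81, 82, 84, 81, 80, 82, 83, 83, 83, 82, 82, 81, 107, 126, 126, 124, 126, 127, 126, 126, 126, 127, 126, 127, 128, 126, 126, 126, 130, 107, 85, 81, 101, 116, 99, 86, 88, 89, 82, 72, 84, 118, 130, 130, 129, 129, 128, 129, 131, 128, 129, 131, 129, 126, 165, 233, 244, 242, 242, 242, 242, 243, 243, 243, 243, 243, 243, 243, 243, 243, 243, 243, 243, 243, 243, 243, 244, 243, 243, 244, 243, 243, 243, 244, 244, 244, 243, 243, 244, 243, 243, 243]
```

Emit:
{"fn": "send_rows", "kwargs": {
  "series": [
    [[0,0,4],[0,0,0],10],
    [[0,0,3],[0,0,0],10],
    [[0,0,2],[0,0,0],10],
    [[0,0,1],[0,0,0],10],
    [[0,0,0],[0,0,0],10],
    [[0,0,0],[0,0,0],10]
  ]
}}

```text
clock: 19.55
position: [610.0, 136.7, 85.5]
ee_rot: [-0.084, 0.984, 0.013, 0.156]
contact_force: [-8.7, 0.2, 10.8]
gripper_width: 17.9
grasp_force: 60.9
```

```bash
python3 - <<'E'
from h import *
place("SL",9,8,[-.7,0,1.7])
E
```

```text
t 19.55 pos [609.957 136.665  85.481] width 17.9 gf 60.9 F [-8.744  0.225 10.762]
shift(now axes) [-2.585 -0.166  2.533] turn [-0.001  0.     0.001] shift(after turn) [-2.587 -0.167  2.532]
```

Emit:
{"fn": "send_rows", "kwargs": {
  "series": [
    [[0,0,-0.5],[0,0,0],10],
    [[0,0,0],[0,0,0],30],
    [[0,0,0],[0,0,0],30],
    [[0,0,0],[0,0,0],30],
    [[1,0,-10],[0,0,0],30],
    [[4,0,-30],[0,0,0],30],
    [[0,0,-40],[0,0,0],30],
    [[0,0,-40],[0,0,0],50]
  ]
}}

```text
clock: 20.35
position: [568.1, 129.6, 198.2]
ee_rot: [-0.084, 0.984, 0.013, 0.155]
contact_force: [1.0, -0.0, 0.3]
gripper_width: 43.2
grasp_force: 0.0
```

Emit:
{"fn": "send_rows", "kwargs": {
  "series": [
    [[0,0,0],[0,0.11,0],50],
    [[0,0,0],[0,0.11,0],50],
    [[0,0,0],[0,0.094,0],50],
    [[0,0,0],[0,0,0],50],
    [[0,0,0],[0,0,0],50]
  ]
}}

```text
clock: 20.85
position: [568.9, 129.7, 196.7]
ee_rot: [-0.084, 0.996, -0.0, 0.0]
contact_force: [-0.3, -0.3, -0.3]
gripper_width: 50.1
grasp_force: 0.0
```

```bash
python3 - <<'E'
from keyfind import *
c=camera_info("wrist"); im=get_image("wrist"); cv2.imwrite("pics/w7.png",im[:,:,::-1])
for nm,X in dict(fixed=Sh,new=FL["SL"]+16*n).items(): hole(im,c,X,nm,12)
go([446.8,-249.4,120],Rt(0,YAW,0))
E
```

```text
new area 43 px [257.   237.14] err along slope -0.3 across -0.7
new area 8 px [270.  240.5] err along slope 2.4 across 10.2
t 20.90 pos [568.241 129.419 196.685] width 50.0 gf 0.0 F [-0.537 -0.377 -0.821]
shift(now axes) [ 183.556 -352.861   76.998] turn [-0.001 -0.     0.   ] shift(after turn) [ 183.532 -352.942   76.685]
```

Emit:
{"fn": "send_rows", "kwargs": {
  "series": [
    [[20,-40,0],[0,0,0],50],
    [[20,-40,0],[0,0,0],50],
    [[20,-40,5],[0,0,0],50],
    [[20,-40,10],[0,0,0],50],
    [[20,-40,10],[0,0,0],50],
    [[20,-40,10],[0,0,0],50],
    [[20,-40,14],[0,0,0],50],
    [[20,-40,14],[0,0,0],50]
  ]
}}

```text
clock: 21.7
position: [463.5, -213.9, 134.4]
ee_rot: [-0.085, 0.996, -0.001, 0.001]
contact_force: [0.3, -0.3, 0.3]
gripper_width: 49.9
grasp_force: 0.0
```

Emit:
{"fn": "send_rows", "kwargs": {
  "series": [
    [[23,-33,14],[0,0,0],50],
    [[0,0,0],[0,0,-0.134],50],
    [[0,0,0],[0,0,-0.133],50],
    [[0,0,0],[0,0.08,0],50],
    [[0,0,0],[0,0.077,0],50],
    [[0,0,0],[0,0,0],50],
    [[0,0,0],[0,0,0],50]
  ]
}}

```text
clock: 22.4
position: [447.4, -248.5, 120.1]
ee_rot: [-0.216, 0.973, -0.017, -0.076]
contact_force: [0.6, -0.3, 0.2]
gripper_width: 50.2
grasp_force: 0.0
```

```bash
python3 - <<'E'
from keyfind import *
find(446.8,-249.4)
c=camera_info("wrist");im=get_image("wrist"); g=im.mean(2)
go([446.8,-249.4,7],Rt(9,25,0))
E
```

```text
pred px 257 208 rect [ 446.7 -248.1] [38.8 19.4] axis 24.8
t 22.50 pos [ 447.396 -248.903  120.457] width 49.5 gf 0.0 F [-0.422  0.583  0.244]
shift(now axes) [-16.884  -0.136 112.196] turn [-0.001  0.001 -0.   ] shift(after turn) [-17.007  -0.198 112.178]
```

Emit:
{"fn": "send_rows", "kwargs": {
  "series": [
    [[-5.4,0.5,34],[0,0,0],50],
    [[-5.4,0,34],[0,0,0],50],
    [[-3.6,0,25],[0,0,0],50],
    [[-1.9,0,13],[0,0,0],50],
    [[-1,0,7],[0,0,0],50],
    [[0,0,0],[0,0,0],50],
    [[0,0,0],[0,0,0],10],
    [[0,0,0],[0,0,0],10]
  ]
}}

```text
clock: 23.3
position: [448.1, -249.1, 7.0]
ee_rot: [-0.216, 0.973, -0.018, -0.076]
contact_force: [-1.1, 1.3, 1.6]
gripper_width: 21.8
grasp_force: 1.0
```

Emit:
{"fn": "send_rows", "kwargs": {
  "series": [
    [[0,0,0],[0,0,0],10],
    [[0,0,0],[0,0,0],10],
    [[0,0,0],[0,0,0],10]
  ]
}}

```text
clock: 23.6
position: [448.2, -249.1, 7.2]
ee_rot: [-0.216, 0.973, -0.018, -0.076]
contact_force: [-0.7, 1.3, 6.6]
gripper_width: 18.0
grasp_force: 61.0
```

```bash
python3 - <<'E'
from h import *
go([446.6,-248.9,8],Rt(9,25,0))
E
```

```text
t 23.60 pos [ 448.152 -249.132    7.237] width 18.0 gf 61.0 F [-0.651  1.268  6.582]
shift(now axes) [ 1.411  0.865 -0.553] turn [-0.002  0.001  0.   ] shift(after turn) [ 1.412  0.866 -0.549]
```

Emit:
{"fn": "send_rows", "kwargs": {
  "series": [
    [[3,0,-20],[0,0,0],10],
    [[7,0,-45],[0,0,0],10],
    [[7,0,-45],[0,0,0],10],
    [[7,0,-45],[0,0,0],10],
    [[0,0,-20],[0,0,0],10],
    [[0,0,0],[0,0,0],10],
    [[0,0,0],[0,0,0],10]
  ]
}}

```text
clock: 24.3
position: [450.1, -246.9, 182.0]
ee_rot: [-0.216, 0.973, -0.017, -0.076]
contact_force: [-0.3, -0.3, -1.8]
gripper_width: 18.1
grasp_force: 60.2
```

```bash
python3 - <<'E'
from h import *
place("SR",9,60,[1.3,0,-.8])
E
```

```text
t 24.30 pos [ 450.125 -246.941  182.005] width 18.1 gf 60.2 F [-0.332 -0.262 -1.761]
shift(now axes) [-268.55   188.254   11.813] turn [ 0.021 -0.468  0.268] shift(after turn) [-177.931  251.024  114.13 ]
```

Emit:
{"fn": "send_rows", "kwargs": {
  "series": [
    [[0,0,0],[0.0042,-0.0936,0.0536],10],
    [[0,0,0],[0.0042,-0.0936,0.0536],10],
    [[0,0,0],[0.0042,-0.0936,0.0536],10],
    [[0,0,0],[0.0042,-0.0936,0.0536],10],
    [[0,0,0],[0.0042,-0.0936,0.0536],10],
    [[-10,45,0],[0,0,0],10],
    [[-10,45,0],[0,0,0],10],
    [[-15,45,0],[0,0,0],10]
  ]
}}

```text
clock: 25.1
position: [458.2, -108.3, 190.7]
ee_rot: [-0.082, 0.985, 0.013, 0.153]
contact_force: [0.9, -0.0, -1.1]
gripper_width: 17.8
grasp_force: 60.3
```

Emit:
{"fn": "send_rows", "kwargs": {
  "series": [
    [[-20,45,0],[0,0,0],10],
    [[-30,37,0],[0,0,0],10],
    [[-35,34,0],[0,0,0],10],
    [[-40,0,20],[0,0,0],10],
    [[-18,0,40],[0,0,0],10],
    [[0,0,40],[0,0,0],10],
    [[0,0,10],[0,0,0],10],
    [[0,0,0],[0,0,0],10]
  ]
}}

```text
clock: 25.9
position: [606.4, 33.5, 128.7]
ee_rot: [-0.084, 0.985, 0.012, 0.152]
contact_force: [-0.1, 0.4, -0.2]
gripper_width: 17.8
grasp_force: 60.2
```

Emit:
{"fn": "send_rows", "kwargs": {
  "series": [
    [[0,0,0],[0,0,0],10],
    [[0,0,0],[0,0,0],10]
  ]
}}

```text
clock: 26.1
position: [609.0, 34.5, 134.8]
ee_rot: [-0.084, 0.984, 0.013, 0.157]
contact_force: [-0.7, 0.4, -0.7]
gripper_width: 17.9
grasp_force: 60.3
```

```bash
python3 - <<'E'
from h import *
place("SR",9,20,[1.3,0,-.8]);print(monitor.read_state()["joints"])
E
```

```text
t 26.10 pos [608.989  34.452 134.766] width 17.9 gf 60.3 F [-0.668  0.406 -0.724]
shift(now axes) [-4.633  0.42  45.683] turn [-0.     0.003  0.001] shift(after turn) [-4.766  0.421 45.669]
[ 0.348  0.318 -0.45   0.117 -0.493 -1.843]
```

Emit:
{"fn": "send_rows", "kwargs": {
  "series": [
    [[-4.7,0.4,15],[0,0,0],10],
    [[0,0,18],[0,0,0],10],
    [[0,0,12],[0,0,0],10],
    [[0,0,0],[0,0,0],10],
    [[0,0,0],[0,0,0],10],
    [[0,0,0],[0,0,0],10]
  ]
}}

```text
clock: 26.7
position: [626.9, 38.0, 92.1]
ee_rot: [-0.084, 0.984, 0.013, 0.156]
contact_force: [0.5, -0.4, -1.2]
gripper_width: 17.8
grasp_force: 60.2
```

```bash
cat >> keyfind.py <<'E'
def hole2(im,c,X,nm,r=16):
    g=cv2.cvtColor(im,cv2.COLOR_RGB2GRAY); u,v=np.round(proj(c,X)[0]).astype(int); w=g[v-r:v+r+1,u-r:u+r+1]
    L,lab,st,ce=cv2.connectedComponentsWithStats((w<100).astype(np.uint8))
    for i in range(1,L):
        if 25<st[i,4]<220 and max(st[i,2:4])<17: print(nm,"pred",proj(c,X)[0],"found",ce[i]+[u-r,v-r],"bbox",st[i,2:5])
E
python3 - <<'E'
from keyfind import *
place("SR",9,9,[1.3,0,-.8])
c=camera_info("wrist"); im=get_image("wrist"); cv2.imwrite("pics/w8.png",im[:,:,::-1])
hole2(im,c,Sh,"fixed"); hole2(im,c,FL["SR"]+28*n,"held"); hole2(im,c,FL["SL"]+16*n,"SL")
E
```

```text
t 26.70 pos [626.937  37.98   92.056] width 17.8 gf 60.2 F [ 0.474 -0.447 -1.152]
shift(now axes) [-2.286 -0.031 10.265] turn [-0.     0.001  0.001] shift(after turn) [-2.295 -0.032 10.264]
fixed pred [359.96  248.582] found [364.316 252.805] bbox [ 14  13 133]
held pred [258.463 256.58 ] found [257.545 254.855] bbox [ 14  14 165]
SL pred [461.583 248.734] found [464.464 250.014] bbox [ 14  13 140]
```

Emit:
{"fn": "send_rows", "kwargs": {
  "series": [
    [[-3,2.3,1],[0,0,0],10],
    [[-1,0,1],[0,0,0],10],
    [[0,0,0],[0,0,0],10],
    [[0,0,0],[0,0,0],10],
    [[0,0,0],[0,0,0],10]
  ]
}}

```text
clock: 27.25
position: [630.5, 40.9, 90.7]
ee_rot: [-0.084, 0.984, 0.013, 0.156]
contact_force: [0.2, -1.0, -1.8]
gripper_width: 18.1
grasp_force: 60.2
```

```bash
python3 - <<'E'
from keyfind import *
place("SR",9,18,[1.3,0,-.8]); place("SR",9,9,[1.3,0,-.8])
c=camera_info("wrist"); im=get_image("wrist"); cv2.imwrite("pics/w9.png",im[:,:,::-1])
hole2(im,c,Sh,"fixed"); hole2(im,c,FL["SR"]+26*n,"held"); hole2(im,c,FL["SL"]+16*n,"SL")
g=cv2.cvtColor(im,cv2.COLOR_RGB2GRAY)
p=[proj(c,FL["SR"]+5*n-20*xs+s*yr)[0] for s in(14,-14)]; print(p); v=int(p[0][1]); print(v,g[v,p[1][0].astype(int)-25:p[0][0].astype(int)+25].tolist(), int(p[1][0])-25)
E
```

```text
t 27.25 pos [630.524  40.895  90.68 ] width 18.1 gf 60.2 F [ 0.154 -1.045 -1.767]
shift(now axes) [ 2.521 -2.299 -1.176] turn [-0.    -0.     0.001] shift(after turn) [ 2.518 -2.301 -1.178]
t 27.25 pos [630.524  40.895  90.68 ] width 18.1 gf 60.2 F [ 0.154 -1.045 -1.767]
shift(now axes) [ 1.109 -2.297  7.712] turn [-0.    -0.     0.001] shift(after turn) [ 1.11  -2.301  7.711]
fixed pred [357.539 244.556] found [362.   248.78] bbox [ 13  13 141]
held pred [253.472 250.969] found [257.479 254.791] bbox [ 14  14 163]
SL pred [461.411 244.705] found [464.473 245.795] bbox [ 14  13 146]
[array([281.566, 199.786]), array([226.31 , 199.712])]
199 [241, 241, 241, 241, 240, 240, 241, 241, 241, 240, 244, 220, 124, 84, 90, 91, 91, 91, 92, 90, 90, 90, 91, 90, 91, 89, 85, 68, 77, 89, 88, 88, 89, 87, 87, 89, 88, 88, 88, 87, 87, 87, 87, 85, 87, 87, 85, 87, 87, 85, 85, 86, 85, 85, 85, 84, 86, 87, 84, 83, 83, 85, 83, 84, 85, 84, 83, 83, 78, 108, 127, 126, 126, 125, 127, 127, 125, 127, 105, 82, 83, 84, 82, 70, 73, 109, 124, 124, 124, 124, 125, 123, 124, 124, 122, 125, 124, 123, 123, 122, 124, 123, 125, 124, 124] 201
```

Emit:
{"fn": "send_rows", "kwargs": {
  "series": [
    [[-0.5,0,3],[0,0,0],10],
    [[-0.4,0,2.5],[0,0,0],10],
    [[-0.3,0,1.5],[0,0,0],10],
    [[-0.1,0,0.8],[0,0,0],10],
    [[0,0,0],[0,0,0],10],
    [[0,0,0],[0,0,0],10]
  ]
}}

```text
clock: 27.9
position: [633.0, 41.3, 86.1]
ee_rot: [-0.084, 0.984, 0.013, 0.156]
contact_force: [-13.2, 1.3, 18.2]
gripper_width: 18.1
grasp_force: 63.0
```

```bash
python3 - <<'E'
from keyfind import *
place("SR",9,9,[1.3,0,-.8])
E
```

```text
t 27.90 pos [633.014  41.301  86.108] width 18.1 gf 63.0 F [-13.239   1.254  18.172]
shift(now axes) [ 2.098 -2.277  2.586] turn [-0.001 -0.001  0.001] shift(after turn) [ 2.097 -2.282  2.582]
```

Emit:
{"fn": "send_rows", "kwargs": {
  "series": [
    [[0,0,-0.7],[0,0,0],10],
    [[0,0,0],[0,0,0],30],
    [[0,0,0],[0,0,0],30],
    [[0,0,0],[0,0,0],30],
    [[1,0,-10],[0,0,0],30],
    [[4,0,-30],[0,0,0],30],
    [[0,0,-40],[0,0,0],30],
    [[0,0,-40],[0,0,0],30]
  ]
}}

```text
clock: 28.7
position: [592.1, 34.3, 197.7]
ee_rot: [-0.084, 0.984, 0.013, 0.155]
contact_force: [0.7, 0.5, -0.4]
gripper_width: 30.0
grasp_force: 0.0
```

Emit:
{"fn": "send_rows", "kwargs": {
  "series": [
    [[40,30,-10],[0,0.11,0],30],
    [[0,20,0],[0,0.11,0],30],
    [[0,0,0],[0,0.094,0],30],
    [[0,0,0],[0,0,0],30],
    [[0,0,0],[0,0,0],30]
  ]
}}

```text
clock: 29.2
position: [544.7, 76.3, 193.5]
ee_rot: [-0.085, 0.996, -0.0, 0.0]
contact_force: [-0.8, 0.5, 0.1]
gripper_width: 30.4
grasp_force: 0.0
```

```bash
python3 - <<'E'
from keyfind import *
c=camera_info("wrist"); im=get_image("wrist"); cv2.imwrite("pics/w10.png",im[:,:,::-1])
print(monitor.read_state()["position"])
H={"L0":Mh,"L-left":Mh+50*yr,"Lnew":Mh-50*yr,"Sfix":Sh,"SL":Sh+50*yr,"SR":Sh-50*yr}
for k,X in H.items():
    p=proj(c,X)[0]
    if 20<p[0]<490 and 20<p[1]<360: hole2(im,c,X,k)
w=im.astype(int); g=w.mean(2)
# outline of each short key: light bluish blob around its hole, in deck-parallel plane through key top
m=((g>95)*255).astype(np.uint8)
for k in("Sfix","SL","SR"):
    u,v=proj(c,H[k])[0].astype(int); q=m[v-40:v+40,u-22:u+22].copy(); q=cv2.morphologyEx(q,cv2.MORPH_CLOSE,np.ones((9,9)))
    print(k,u,v); print("\n".join("".join("#" if x else "." for x in r[::1]) for r in m[v-36:v+36:3,u-28:u+28]))
E
```

```text
[544.117  75.939 193.543]
Lnew pred [452.432 273.949] found [454.412 273.314] bbox [ 8  8 51]
Sfix pred [256.047 274.207] found [257.419 275.977] bbox [ 8  7 43]
Sfix 256 274
........................................................
##########......................########################
###########.....................########################
########...........................#####.###############
########............................#####......#########
########..................########...####......#########
#########.............###################......#########
#########..........#######################.....#########
#########..........######################......#########
#######...........########################.....#########
#######...........########################.....#########
##########........########################.....#########
###########.......#########......#########.....#########
###########.......########.......#########.....#########
#############.....########################.....#########
################..########################.....#########
#############
[... 2500 characters left out ...]
................
########.###......................#########.............
########............................#######.............
######.................................#####............
.......................................#####............
........................................................
........................................................
........................................................
.......................................................#
......................................................##
......................................................##
.....................................................###
.....................................................###
```

Emit:
{"fn": "send_rows", "kwargs": {
  "series": [
    [[0,20,-45],[0,0,0],30],
    [[0,20,-45],[0,0,0],30],
    [[-35,20,-10],[0,0,0],30],
    [[-35,20,0],[0,0,0],30],
    [[-35,0,0],[0,0,0],30],
    [[0,0,0],[0,0,0],30],
    [[0,0,0],[0,0,0],30],
    [[0,0,0],[0,0,0],30]
  ]
}}

```text
clock: 30.05
position: [633.6, 172.2, 294.3]
ee_rot: [-0.085, 0.996, -0.0, -0.0]
contact_force: [-1.1, -0.3, 0.4]
gripper_width: 30.2
grasp_force: 0.0
```

```bash
cat > fin.py <<'E'
from keyfind import *
c=camera_info("wrist"); im=get_image("wrist"); cv2.imwrite("pics/w11.png",im[:,:,::-1])
print(monitor.read_state()["position"])
H={"L-left":Mh+50*yr,"L0":Mh,"Lnew":Mh-50*yr,"SL":Sh+50*yr,"Sfix":Sh,"SR":Sh-50*yr}
sat=im.astype(int); g=sat.mean(2)
for k,X in H.items():
    u,v=p=np.round(proj(c,X)[0]).astype(int)
    if not(30<u<480 and 30<v<350): print(k,"out",p); continue
    w=g[v-8:v+9,u-8:u+9]; m=w<.75*np.median(w); L,lab,st,ce=cv2.connectedComponentsWithStats(m.astype(np.uint8))
    for i in range(1,L):
        if 6<st[i,4]<70: print(k,"pred",proj(c,X)[0],"hole",ce[i]+[u-8,v-8],st[i,4])
    print("\n".join("".join("%x"%(int(x)//16) for x in r) for r in g[v-34:v+34:2,u-20:u+20]))
E
python3 fin.py
```

```text
[633.617 172.282 294.736]
L-left pred [434.347 137.067] hole [435.333 137.2  ] 30
5579888bddddddddddddddddddddddddeeeeeeee
44444444444444566666666666666666aeeeeeee
544445544444544467777777777777779deeeeee
444454545444444567888888999998899deeeeee
33333333333358aaaaaaaaa985456555beeeeeee
445444544447aaaaaaaaaaaaaa9877779deeeeee
444444444469aaaaaaaaaaaaaaa977777deeeeee
44444444448aaaaaaaaaaaaaaaaa97776ceeeeee
44444444448bbbbbaaaabbbbaaaa97776beeeeee
44444444447aaaaaaaaaabccccbaa86769deeeee
444444444459aaaaaaabbaaabbbaa96779deeeee
444444444459aaaaabbaabaaaaaaa97776cfeeee
444444444449baaaaaaaaaaaaaaaa97776ceeeee
444444444448aaaaaaaaaaaaaabaa97776aeeeee
444444444447aaaaaaaaaaaaaaaaaa87769eeeee
4444444444469aaaaaaabaaaaaaaaa86778deeee
4444444444459aaaaa9754569bbaaa97776dffec
4444444444449baaaa84444469baaaa8776aa888
4444444444448aaaaa9754458aabaaa867778888
4444444444447aaaaaaaaaaaaaabaaa867778888
44444444444469aaaaaaaaaaaaabaaa877777888
44444444444459aaaaaaaaaaaaabaaa977777888
44444444444449baaaaaaaaaaaabbaa987777888
44444444444448aaaaaaaaaaaaaabaaa86777888
76544444444448aaabcbaaaaaaaaaaaa96
[... 6905 characters left out ...]
467
eeeec87764458aaabb854459baaaaa9777776467
eeeec77764469aaaa85455558aaaab9777775467
eeeec77764479aaabc854459bbaaab9777764467
eeeec677665acaaaaaaaaaaaaaaaab9777765677
eeeeb7777759babaaaabbaaabbbbab9777764577
eeeea7777778bcccdcccbbccccaaba9777764677
eeec87777779aaaaaaaaaaaaaaaaba8777764677
eeec877777779aaaaaaaaaaaaaaaba9888764677
eeec777777668aaaaaaaaaaaaabbaaa988764677
eeec6777776568aaaaaba9aabcbbaaaa98764677
eeeb7777776567779aabbbccbbbbbbba96445677
eeea77777766777777789aabbbbbbcb876546777
eed8777777666667766676689a98777666545777
eec8777777665444554444444455444554446777
eec7777777545555444455545444444444446777
eeb6777775345444554454554444444554446777
fd97777666566666666555555555555555556666
```

All six holes match their predicted seats to within about 2 px, and the outlines match those of the fixed keys, so all three keys lie flat. Handing in.

```bash
python3 -c "
from bench import job_done
print(job_done())"
```

```text
the job is handed in; nothing more can be done
None
```

All three keys were placed in their free pockets (the long key in the long row, the two short keys in the short row) and, by the last camera check, lie flat like their neighbours; I handed the job in at about 30 s on the clock, and no verdict came back.

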